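Clear the spanner, pack the test accessories and shut the case

TASK

Someone has left a spanner lying across the open accessory case: first put it away in the grey tool tray on the right. Then pack every test bar and compression platen that is out on the bench into the case, the flat bars lying in the bay nearer the robot and the platens standing upright on their discs in the bay farther from it, and finally shut the lid fully. Leave the mouse, tape roll, screwdriver, mug and jar alone.

Things in the scene. Friction and masses are not known exactly. Their poses are not given: they have to be found in the camera images.
- case: Black case fixed to the bench, outer 190 (its x) x 250 (y) x 60 mm high, walls and floor 5 mm. Origin: centre of underside; z up; x roughly to the robot's left (world +y), y roughly back towards the robot. Grey lid hinged along the top of the +x wall. A 5 mm divider, top only 35 mm above the bench, runs along x through the middle: two bays, each 180 (x) x 117.5 mm (y).
- bar_bay (a point): Centre of the inner floor of the bay nearer the robot, for the bars (case frame 0, +61, 5 mm). Axes as the case's; inside it reaches 90 mm either way along x and 59 mm either way along y; the rim is 55 mm above it.
- platen_bay (a point): Centre of the inner floor of the bay farther from the robot, for the platens (case frame 0, -61, 5 mm). Axes and inside size as for the bar bay.
- lid (a joint): Lid angle, rad: 0 fully shut, flat on the rim; 1.57 upright; starts at 1.75 to 2.0, leaning back to the left beyond the hinge; stops at 2.1. A flat panel 190 mm from hinge to free edge, 250 mm wide, 7 mm thick. Stiff hinge: it stays where it is left and takes about 1 to 3 N at the free edge to move either way.
- lid_hinge (a point): Middle of the lid's hinge line (case frame 95, 0, 60.5 mm), on the lid's inner face. The hinge line runs along the case's y. This point's axes turn with the lid: its -x points along the panel to the free edge, its z out of the lid's outer face.
- lid_edge (a point): Middle of the lid's free edge, 190 mm from the hinge, half way through the thickness.
- spanner: Steel double open-ended spanner, 280 mm long, 12 mm thick, shank 22 mm wide, jaws 46 mm wide, about 0.35 kg. Starts lying across the mouth of the case, along the case's y within 9 degrees, on the rims of the two end walls, underside 60 mm above the bench. Origin: centre of its underside; x along its length, z up.
- tray: Grey sheet-metal tool tray on the right, fixed to the bench, long side roughly along world x: outer 340 mm (its x) by 125 mm (its y) by 28 mm high, walls and floor 4 mm thick. Origin: centre of its underside.
- bar0: Flat dumbbell-shaped aluminium test bar lying on the bench, 124 mm long, 12 mm thick; two wide ends 24 mm wide and 30 mm long, between them a narrow neck 14 mm wide and about 64 mm long. About 0.09 kg. Origin: centre of its underside, mid-neck; x along its length, z up through its thickness. May be absent (None from the start).
- bar1: Flat dumbbell-shaped aluminium test bar lying on the bench, 124 mm long, 12 mm thick; two wide ends 24 mm wide and 30 mm long, between them a narrow neck 14 mm wide and about 64 mm long. About 0.09 kg. Origin: centre of its underside, mid-neck; x along its length, z up through its thickness. May be absent (None from the start).
- bar2: Flat dumbbell-shaped aluminium test bar lying on the bench, 124 mm long, 12 mm thick; two wide ends 24 mm wide and 30 mm long, between them a narrow neck 14 mm wide and about 64 mm long. About 0.09 kg. Origin: centre of its underside, mid-neck; x along its length, z up through its thickness. May be absent (None from the start).
- platen0: Steel compression platen standing on its disc: a disc 50 mm in diameter and 18 mm thick with an upright round spigot 22 mm in diameter and 32 mm tall on its centre (50 mm tall in all). About 0.4 kg. Origin: centre of the disc's underside; z up along the spigot. May be absent (None from the start).
- platen1: Steel compression platen standing on its disc: a disc 50 mm in diameter and 18 mm thick with an upright round spigot 22 mm in diameter and 32 mm tall on its centre (50 mm tall in all). About 0.4 kg. Origin: centre of the disc's underside; z up along the spigot. May be absent (None from the start).
- platen2: Steel compression platen standing on its disc: a disc 50 mm in diameter and 18 mm thick with an upright round spigot 22 mm in diameter and 32 mm tall on its centre (50 mm tall in all). About 0.4 kg. Origin: centre of the disc's underside; z up along the spigot. May be absent (None from the start).
- mouse: Black computer mouse, 110 x 60 x 30 mm, a bystander. Origin: centre of its underside.
- screwdriver: Black-handled screwdriver, 190 mm long, a bystander between the robot and the parts. Origin: below its mid-length.
- tape: Roll of tape lying flat, 90 mm across and 25 mm high, a bystander. Origin: centre of its underside.
- jar: White plastic jar, 60 mm across and 65 mm tall, a bystander at the back left. Origin: centre of its underside.
- mug: White mug, 80 mm across, 90 mm tall, a bystander at the back right. Origin: centre of its underside.
There are look-alikes about, which are no part of the job. Leave any blue or green look-alike of the platen2 alone.

How it is judged:
On the way, in this order (a step that is already met when the one before it is completed fails the run):
1. The spanner lies in the tool tray (x of spanner in the frame of tray between -0.09 and 0.09 m and y of spanner in the frame of tray between -0.055 and 0.055 m and height (world z) of spanner below 0.03 m and linear speed of spanner below 0.05 m/s), for 0.2 s.
2. Every bar present lies in the bar bay and every platen present stands in the platen bay (x of bar0 in the frame of bar_bay between -0.085 and 0.085 m and y of bar0 in the frame of bar_bay between -0.056 and 0.056 m and z of each of bar0, bar1, bar2 in the frame of bar_bay below 0.042 m and x of bar1 in the frame of bar_bay between -0.085 and 0.085 m and y of bar1 in the frame of bar_bay between -0.056 and 0.056 m and x of bar2 in the frame of bar_bay between -0.085 and 0.085 m and y of bar2 in the frame of bar_bay between -0.056 and 0.056 m and x of platen0 in the frame of platen_bay between -0.085 and 0.085 m and y of platen0 in the frame of platen_bay between -0.056 and 0.056 m and z of each of platen0, platen1, platen2 in the frame of platen_bay below 0.042 m and angle between each of platen0, platen1, platen2's own z axis and vertical below 0.4 rad and x of platen1 in the frame of platen_bay between -0.085 and 0.085 m and y of platen1 in the frame of platen_bay between -0.056 and 0.056 m and x of platen2 in the frame of platen_bay between -0.085 and 0.085 m and y of platen2 in the frame of platen_bay between -0.056 and 0.056 m), for 0.2 s.
At the end, for the whole second after the job is handed in: Spanner at rest in the tray (middle within 90 mm along, 55 mm across, below 30 mm); every bar and platen present in its bay (middle within 85 mm along x and 56 mm along y of the bay centre, under 42 mm above its floor), platens upright within 0.4 rad; lid shut within 0.05 rad (all of step 1 and all of step 2 and value of joint lid between -0.05 and 0.05 rad); the robot touches nothing.
It fails at once if The mouse is moved more than 60 mm (distance of mouse from where it was at the start of the episode above 0.06 m).
It fails at once if The screwdriver is moved more than 60 mm (distance of screwdriver from where it was at the start of the episode above 0.06 m).
It fails at once if The tape roll is moved more than 60 mm (distance of tape from where it was at the start of the episode above 0.06 m).
It fails at once if The jar is moved more than 60 mm or tipped over (distance of jar from where it was at the start of the episode above 0.06 m or angle between jar's own z axis and vertical above 0.7 rad).
It fails at once if The mug is moved more than 60 mm or tipped over (distance of mug from where it was at the start of the episode above 0.06 m or angle between mug's own z axis and vertical above 0.7 rad).
Of bar0, bar1, bar2, platen0, platen1, platen2 only 4 to 6 are there at a start; the rules pass over those that are not, and their reading is None.
At some moment in a run one of bar0, bar1, bar2 may be knocked a few centimetres aside while the robot is not near it.
It also fails if it takes over 208 s, if anything falls off the work surface, if the arm or the gripper's body presses on something with over 40 N, if the wrist force passes 120 N, or if a joint passes its speed limit or range.

ROBOT

A 6-joint arm with a two-finger parallel gripper is mounted at the origin on the work surface. World frame = base frame: x ahead of the robot, y to its left, z up, the work surface at z = 0. Lengths are in m, angles in rad, forces in N, time in s.
With the tool pointing down it reaches from about 0.25 to 0.725 m from the base axis. Payload 4 kg.
Tool frame: the origin (TCP) lies midway between the tips of the shut fingers; the grasp point (between the pads) lies bot.pinch_z behind it (bot.pinch_z is the distance from the TCP to the grasp point, in m); z points along the fingers, y is the direction in which the jaws open and shut (so a half turn about z gives the same grasp; the last joint's range is limited). The gripper opens to 85 mm and grips with 20 to 120 N. Pads are 22 mm wide; open, the fingers measure 114 mm over their backs; the gripper's body (76 mm by 85 mm) begins 54 mm behind the grasp point. The pads swing forward as they close: fully open they stand 13 mm farther back than shut.
Start: joints at [-1.267, 0.241, 0.005, 1.335, 0, 1.571], TCP at [0.15, -0.477, 0.231] pointing down, gripper open.
Joint ranges: [-2.72, 2.72], [-1.05, 1.87], [-1.09, 1.28], [-1.99, 2.15], [-1.42, 1.44], [-3.14, 3.14]. Speed limits (rad/s): [2.79, 2.79, 3.14, 3.14, 3.14, 3.14].

INTERFACE

Orientations are given as a unit quaternion [x, y, z, w].
In Python, from workcell import bot gives the robot as it stands. The module is installed in compiled form; this text tells all that it offers.
- The arm moves only by the tool move_arm, never from a script. Its argument "series" is a list that holds one entry, the list of rows, each a list of 7 numbers: the shift along the world's x, y, z in cm, then the turn, a rotation vector about the world's x, y, z in degrees, then the opening, from 0 (shut) to 1 (fully open). A call has exactly 5 rows; each row shifts and turns the pose as measured when the row begins; what a row does not reach is not made up. A row lasts 1/10 s, in which the tool goes at most 50 mm and 8.59 degrees, less where a joint would pass 70% of its speed; a pose out of reach is approached as far as the arm can. A call with a gripper value outside its range is refused whole. The fingers move at their own pace and stop on an object; the grip force is fixed at half the most. Time passes only in rows, so rows that do not move let the fingers close, or fill a call up. It gives the time, the measured TCP pose, the force and the opening at its end, in the units of the state.
- bot.get_obs(): the state, without advancing time (a new reading comes with each control period).
- bot.camera(name): name is "side" or "top"; returns (picture, depth): 480x640x3 uint8, red, green, blue; 480x640 float32, m along the optical axis (not along the pixel's ray), 0 where there is no reading.
- bot.camera_info(name): a dict with "vfov" (degrees; the focal length in pixels is half the picture's height over the tangent of half this angle, whatever the lens; pixels are square), "cx", "cy" (the principal point, pixels), "cam_to_world" (4x4, takes a point from camera to world coordinates). Camera axes: x right, y down, z forward; pixel columns grow to the right and rows downward; lengths in m; the calibration is good to about 2 mm. A picture is of the moment at which its call begins. camera_info takes no time and is no camera call.
- bot.job_done(): hands the job in, once; it reports no verdict.
Trained networks look in the newest picture that a camera, given by its name, has taken for a name from the list of things; names that differ only in an ending like _2 or _b are one class to them, and where a whole thing is asked for, a point or a joint stands for the part that bears it (a point fixed in the world has none). Each returns a list of dicts, best first, with "confidence" (0 to 1); they miss things now and then, are a little off and sometimes report something else, mostly with a low value. They report only what shows in the picture. A call takes as long as a camera call. They do not tell look-alikes from the thing itself.
- bot.find_in(camera, target): "at" ([x, y, z] in m, in world coordinates, good to about 4 mm: the middle of the surface that is visible of it).
The state is a dict: "clock": time; "joint_pos": joint angles; "joint_vel": joint speeds; "tau": joint torques, N m; "eef_pos": TCP position; "tool_rot": TCP orientation; "ft_force": force on the tool from outside, world axes, zero at the start; "ft_torque": the same for the moment, N m; "grip_width": finger opening in m.
Only numpy, scipy, OpenCV 4.12 (cv2) and the standard library are available. Lean on these libraries where they do the work, as an engineer would, in place of code of your own. Each camera call takes 0.05 s, during which the arm holds its last target.

## Working session

There is one attempt and no reset: what is moved stays moved. The work goes in short steps, Python scripts to look and compute and a tool call to move; the robot and the scene stay as the last step left them, time stands still between calls to the robot, and variables do not carry over. Pictures are saved under pics/ and viewed, and the job is handed in when it is done.

Besides the shell and the picture viewer there is one more tool, called after ">>>" as name([rows], argument=value, ...), one row to a line, values as JSON. move_arm: Moves the arm, as the interface text tells. Its arguments: {"type":"object","properties":{"series":{"type":"array","items":{"type":"array","items":{"type":"array","items":{"type":"number"}}}}},"required":["series"]}

```bash
mkdir -p pics; cat > h.py <<'E'
import numpy as np,cv2
from workcell import bot
from scipy.spatial.transform import Rotation as R
def snap(name,fn):
    p,d=bot.camera(name); cv2.imwrite('pics/'+fn+'.png',p[:,:,::-1]); np.save('pics/'+fn+'.npy',d); return p,d
def cloud(name,d):
    i=bot.camera_info(name); f=240/np.tan(np.radians(i['vfov']/2)); v,u=np.mgrid[0:480,0:640]
    P=np.stack([(u-i['cx'])/f*d,(v-i['cy'])/f*d,d],-1); T=np.array(i['cam_to_world']); return P@T[:3,:3].T+T[:3,3]
def st():
    o=bot.get_obs(); print('t',round(o['clock'],2),'p',np.round(o['eef_pos'],4),'rot',np.round(R.from_quat(o['tool_rot']).as_matrix()[:,1],3),'z',np.round(R.from_quat(o['tool_rot']).as_matrix()[:,2],3),'F',np.round(o['ft_force'],1),'g',round(o['grip_width'],4),'j',np.round(o['joint_pos'],2))
E
python3 - <<'E'
from h import *
st(); print(bot.pinch_z)
for c in ('top','side'):
    p,d=snap(c,c+'0'); i=bot.camera_info(c); print(c,i)
E
```

```text
t 0.0 p [ 0.1494 -0.4765  0.2304] rot [ 0.299 -0.954 -0.002] z [-0.001  0.002 -1.   ] F [ 1.2 -0.3  0.5] g 0.0853 j [-1.27  0.24  0.    1.34 -0.    1.57]
0.0187
top {'vfov': 47.62188604198097, 'cx': 308.5120638187595, 'cy': 231.99147517940432, 'cam_to_world': array([[ 0.0063086 , -0.97578699,  0.21863201,  0.29123398],
       [-0.99997592, -0.00552397,  0.0041999 , -0.06350997],
       [-0.00289049, -0.21865324, -0.97579834,  1.33561853],
       [ 0.        ,  0.        ,  0.        ,  1.        ]])}
side {'vfov': 45.5523840211502, 'cx': 315.5353197042369, 'cy': 229.5807591568789, 'cam_to_world': array([[ 0.99752225, -0.03902886,  0.05853292,  0.51524314],
       [-0.06970935, -0.66051224,  0.74757219, -0.92406469],
       [ 0.00948482, -0.74980019, -0.66159634,  0.83679757],
       [ 0.        ,  0.        ,  0.        ,  1.        ]])}
```

View pics/top0.png

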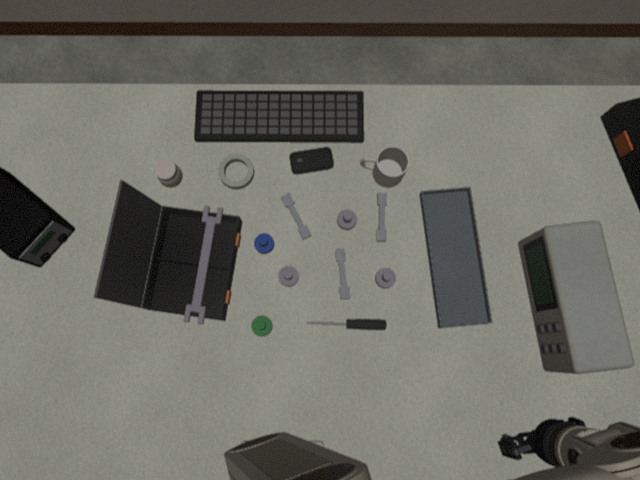

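View pics/side0.png

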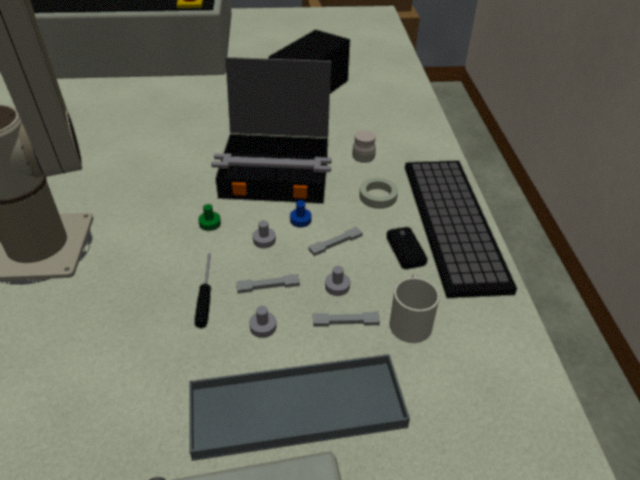

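The top view shows grey platens at (347,219), (289,276) and (386,278), and bars at (296,216), (381,217) and (343,274). The spanner runs from (212,214) to (196,314), with the tray at (455,257). The blue and green decoys are at (264,243) and (262,326). Next I'll measure poses.

```bash
cat > meas.py <<'E'
from h import *
def blob(P,p,box,zlo,zhi,grey=True):
    m=(P[...,2]>zlo)&(P[...,2]<zhi)&(P[...,0]>box[0])&(P[...,0]<box[1])&(P[...,1]>box[2])&(P[...,1]<box[3])
    return m
def parts(tag,c='top'):
    p,d=snap(c,tag); P=cloud(c,d); P[d==0]=np.nan
    m=((P[...,2]>0.007)&(P[...,2]<0.12)&(P[...,0]>0.2)&(P[...,0]<0.75)&(P[...,1]>-0.55)&(P[...,1]<0.5)).astype(np.uint8)
    n,l,s,_=cv2.connectedComponentsWithStats(m,connectivity=4)
    for k in range(1,n):
        if s[k,4]<60: continue
        q=P[l==k]; r=cv2.minAreaRect((q[:,:2]*1000).astype(np.float32))
        col=p[l==k].mean(0)
        c0=q[:,:2].mean(0); ev,V=np.linalg.eigh(np.cov((q[:,:2]-c0).T)); a=np.degrees(np.arctan2(V[1,1],V[0,1]))
        print(k,s[k,4],'px',s[k,0]+s[k,2]//2,s[k,1]+s[k,3]//2,'mean',np.round(c0,4),'rect c',np.round(np.array(r[0])/1000,4),'sz',np.round(r[1],0),'ang',round(a,1),'z',np.round(np.percentile(q[:,2],[5,50,95]),4),'col',col.astype(int))
    return P,p
E
python3 - <<'E'
from meas import *
parts('top1'); parts('side1','side')
for c in('top','side'):
  for n in('bar0','platen0','spanner','tray','case','lid'):
    bot.camera
    print(c,n,[(np.round(r['at'],3).tolist(),round(r['confidence'],2)) for r in bot.find_in(c,n)])
E
```

```text
1 428 px 391 173 mean [ 0.7217 -0.2524] rect c [ 0.729  -0.2593] sz [42. 78.] ang 84.9 z [0.0121 0.0597 0.0909] col [89 87 81]
2 531 px 168 174 mean [0.7254 0.2913] rect c [0.7264 0.2958] sz [58. 46.] ang 99.3 z [0.0148 0.0615 0.0683] col [113 107 101]
3 339 px 236 178 mean [0.723  0.1263] rect c [0.7256 0.1288] sz [49. 89.] ang 89.9 z [0.0122 0.0242 0.0283] col [112 115 106]
4 108 px 305 171 mean [ 0.7458 -0.0415] rect c [ 0.7447 -0.0479] sz [10. 66.] ang 94.3 z [0.0125 0.0225 0.0312] col [38 38 35]
36 1352 px 456 257 mean [ 0.5342 -0.419 ] rect c [ 0.5308 -0.4164] sz [340. 128.] ang -174.5 z [0.0083 0.0241 0.0311] col [64 66 66]
55 354 px 296 216 mean [ 0.6315 -0.0252] rect c [ 0.6321 -0.0252] sz [125.  24.] ang -152.6 z [0.0079 0.0118 0.0162] col [111 111 113]
58 366 px 382 217 mean [ 0.628  -0.2407] rect c [ 0.6296 -0.2407] sz [ 24. 124.] ang 178.6 z [0.0081 0.0118 0.0164] col [109 109 111]
84 5108 px 185 261 mean [0.5099 0.2434] rect c [0.5085 0.225 ] sz [213. 288.] ang 173.7 z [0.0115 0.0653 0.1094] col [51 49 49]
153 318 px 347 219 mean [ 0.6199 -0.1525] rect c [ 0.6221 -0.152
[... 3021 characters left out ...]
-0.421, 0.002], 0.8)]
top case [([0.474, -0.013, 0.02], 0.52)]
top lid []
side bar0 [([0.633, -0.028, 0.013], 0.68), ([0.486, -0.143, 0.016], 0.64), ([0.626, -0.245, 0.01], 0.58)]
side platen0 [([0.483, -0.017, 0.02], 0.87), ([0.562, 0.039, 0.019], 0.82), ([0.36, 0.047, 0.02], 0.65), ([0.623, -0.166, 0.014], 0.58), ([0.477, -0.259, 0.023], 0.56), ([0.522, 0.33, 0.161], 0.51)]
side spanner [([0.5, 0.184, 0.072], 0.7), ([0.484, -0.144, 0.011], 0.17)]
side tray [([0.525, -0.419, -0.001], 0.95), ([0.729, 0.276, 0.043], 0.17)]
side case [([0.516, 0.32, 0.086], 0.66), ([0.751, -0.278, 0.051], 0.65), ([0.519, 0.331, 0.16], 0.2)]
side lid [([0.521, 0.335, 0.161], 0.72), ([0.746, 0.115, 0.022], 0.6)]
```

```bash
python3 - <<'E'
from h import *
for c in('top','side'):
    d=np.load(f'pics/{c}1.npy');P=cloud(c,d);P[d==0]=np.nan
    b=lambda x0,x1,y0,y1,z0,z1:P[(P[...,0]>x0)&(P[...,0]<x1)&(P[...,1]>y0)&(P[...,1]<y1)&(P[...,2]>z0)&(P[...,2]<z1)]
    for n,x,y in(('P1',.62,-.154),('P2',.477,-.011),('P3',.474,-.247)):
        q=b(x-.03,x+.03,y-.03,y+.03,.046,.056); print(c,n,np.round(q.mean(0),4),np.round((q.min(0)+q.max(0))/2,4))
    q=b(.33,.7,.12,.24,.066,.08); r=cv2.minAreaRect((q[:,:2]*1000).astype(np.float32)); e=np.linalg.eigh(np.cov(q[:,:2].T))[1][:,1]
    print(c,'spanner',r,np.degrees(np.arctan2(e[1],e[0])),np.median(q[:,2]))
    q=b(.33,.7,.05,.32,.054,.0645); r=cv2.minAreaRect((q[:,:2]*1000).astype(np.float32)); print('rim',r,cv2.boxPoints(r).round(0).tolist())
    q=b(.33,.7,.05,.32,.02,.064); r=cv2.minAreaRect((q[:,:2]*1000).astype(np.float32)); print('case',r,cv2.boxPoints(r).round(0).tolist())
    q=b(.33,.7,.2,.5,.09,.30); print('lid',q.min(0),q.max(0)); A=np.c_[q,np.ones(len(q))]
    cc=q.mean(0); n=np.linalg.svd(q-cc,full_matrices=False)[2][2]; print('plane',cc,n)
    q=b(.33,.7,.05,.32,.0,.02);print('floor',np.median(q,0),len(q))
    q=b(.3,.75,-.5,-.34,-.01,.012);print('trayfl',np.median(q,0),len(q))
E
python3 - <<'E'
import cv2
a=cv2.imread('pics/top1.png')[160:340,80:260];b=cv2.imread('pics/side1.png')[40:210,190:360]
cv2.imwrite('pics/crop1.png',cv2.hconcat([cv2.resize(a,(400,400)),cv2.resize(b,(400,400))])*2)
E
```

```text
top P1 [ 0.6222 -0.1526  0.0502] [ 0.6222 -0.1528  0.051 ]
top P2 [ 0.4782 -0.0091  0.0503] [ 0.4786 -0.0097  0.0511]
top P3 [ 0.4755 -0.2458  0.0502] [ 0.4757 -0.2453  0.0509]
top spanner ((497.08380126953125, 170.8843994140625), (83.69621276855469, 279.16912841796875), 82.68844604492188) 172.94745933381753 0.07174337465426117
rim ((501.86431884765625, 187.1221923828125), (264.6180114746094, 276.61334228515625), 88.60301208496094) [[360.0, 58.0], [637.0, 51.0], [643.0, 316.0], [367.0, 323.0]]
case ((489.38995361328125, 177.7626953125), (285.4999694824219, 276.82135009765625), 83.2627944946289) [[335.0, 52.0], [610.0, 20.0], [644.0, 303.0], [369.0, 336.0]]
lid [0.39634043 0.30504129 0.09003095] [0.64772763 0.37213135 0.25332736]
plane [0.51825457 0.33751138 0.17875737] [-0.13095448 -0.97413701  0.18414126]
floor [0.50052468 0.19315349 0.00370918] 9081
trayfl [ 0.50898651 -0.41905904  0.00254937] 10352
side P1 [ 0.6195 -0.1551  0.0503] [ 0.6197 -0.1549  0.0504]
side P2 [ 0.4755 -0.0101  0.0499] [ 0.4758 -0.0093  0.0499]
side P3 [ 0.4729 -0.2479  0.0501] [ 0.473  -0.2472  0.0498]
side spanner ((496.6318359375, 188.07656860351562), (51.49649429321289, 278.46429443359375), 82.83758544921875) 173.00611318005994 0.07218726215932092
rim ((493.31121826171875, 184.8485870361328), (269.4683532714844, 287.2980651855469), 89.68206787109375) [[349.0, 51.0], [636.0, 49.0], [638.0, 319.0], [350.0, 320.0]]
case ((515.66748046875, 185.08221435546875), (368.0943908691406, 269.8287353515625), 0.02374548465013504) [[332.0, 320.0], [332.0, 50.0], [700.0, 50.0], [700.0, 320.0]]
lid [0.39344328 0.29974656 0.09001144] [0.64361882 0.37135693 0.25184943]
plane [0.51881863 0.33565121 0.17244753] [ 0.1313266   0.97509215 -0.17874181]
floor [0.5177143  0.1427266  0.00311649] 5749
trayfl [ 0.52487804 -0.4272211   0.00325566] 21411
```

View pics/crop1.png

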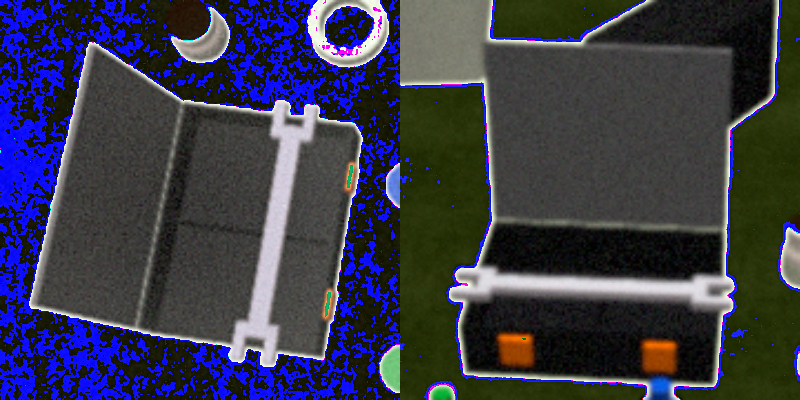

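```bash
python3 - <<'E'
from h import *
for c in('top','side'):
    d=np.load(f'pics/{c}1.npy');P=cloud(c,d);P[d==0]=np.nan
    b=lambda x0,x1,y0,y1,z0,z1:P[(P[...,0]>x0)&(P[...,0]<x1)&(P[...,1]>y0)&(P[...,1]<y1)&(P[...,2]>z0)&(P[...,2]<z1)]
    q=b(.33,.7,.2,.5,.09,.30)
    for _ in range(3):
        cc=q.mean(0); n=np.linalg.svd(q-cc,full_matrices=False)[2][2]; q=q[abs((q-cc)@n)<.006]
    n*=np.sign(n[1]); cx=np.r_[n[:2]/np.hypot(*n[:2]),0]; cy=np.array([-cx[1],cx[0],0]); t=np.arcsin(-n[2])
    mid=np.percentile(q@cy,[.5,99.5]); h=(cc@cx)-(cc[2]-.0605)*np.tan(t)
    hp=h*cx+mid.mean()*cy; print(c,'yaw',np.degrees(np.arctan2(cx[1],cx[0])),'lid',np.pi/2+t,'w',np.ptp(mid),'hinge',hp,'case',hp-.095*cx,'freez',q[:,2].max())
    o=hp-.095*cx
    # rim profile in case frame
    Q=P.reshape(-1,3)-o; X=Q@cx;Y=Q@cy;Z=Q[:,2]+0
    m=(abs(X)<.12)&(abs(Y)<.14)&(Z>.052)&(Z<.0645); 
    print('rim X pct',np.percentile(X[m],[1,5,95,99]).round(4),'Y',np.percentile(Y[m],[1,5,95,99]).round(4))
    m=(abs(X)<.08)&(abs(Y)<.01)&(Z>.025)&(Z<.042);print('div',np.median(X[m]),np.median(Y[m]),Z[m].max() if m.any() else 0)
    m=(abs(X)<.12)&(abs(Y)<.15)&(Z>.066)&(Z<.08);r=np.c_[X[m],Y[m]]
    # spanner shank: abs(Y)<0.08
    k=abs(r[:,1])<.09; pf=np.polyfit(r[k,1],r[k,0],1);print('spanner shank X=',pf,'Y range',np.percentile(r[:,1],[.3,99.7]), 'zmed',np.median(Z[m][k] if 0 else Z[m]))
    # tray
    m=(P[...,0]>.3)&(P[...,0]<.75)&(P[...,1]>-.52)&(P[...,1]<-.33)&(P[...,2]>.02)&(P[...,2]<.035);q=P[m];rr=cv2.minAreaRect((q[:,:2]*1000).astype(np.float32));print('tray',rr)
E
```

```text
top yaw 82.35013043985792 lid 1.7551623111087653 w 0.24679213005034412 hinge [0.51812566 0.31524818 0.        ] case [0.50547935 0.22109368 0.        ] freez 0.25332735683080587
rim X pct [-0.0977 -0.0947  0.0962  0.0977] Y [-0.1258 -0.1237  0.1231  0.1242]
div 0.011288480056606681 -0.0002668953083628564 0.04097525922484779
spanner shank X= [-0.00061538 -0.0003302 ] Y range [-0.13616444  0.14065026] zmed 0.07188889879504834
tray ((530.823974609375, -416.5016174316406), (340.3346252441406, 127.76673126220703), 5.506288528442383)
side yaw 82.33832398995757 lid 1.7507099861012831 w 0.2471592779468995 hinge [0.51570513 0.31549223 0.        ] case [0.50303942 0.22134033 0.        ] freez 0.2518494280309661
rim X pct [-0.0994 -0.0972  0.0967  0.1002] Y [-0.1245 -0.1213  0.1219  0.1259]
div -0.00765289327507049 -0.0005441012467457479 0.038674230112855534
spanner shank X= [-0.02054141  0.01824231] Y range [-0.13634104  0.14025066] zmed 0.07234309062970917
tray ((527.9913330078125, -416.9043884277344), (340.90899658203125, 129.90481567382812), 5.807744979858398)
```

```bash
python3 - <<'E'
from h import *
for c in('top','side'):
    d=np.load(f'pics/{c}1.npy');p=cv2.imread(f'pics/{c}1.png').astype(int);P=cloud(c,d);P[d==0]=np.nan
    q=P[(P[...,2]>.066)&(P[...,2]<.08)&(p.min(-1)>70)&(P[...,0]>.3)&(P[...,0]<.7)&(P[...,1]>.1)&(P[...,1]<.26)]
    r=cv2.minAreaRect((q[:,:2]*1000).astype(np.float32));print(c,r,np.median(q[:,2]),len(q))
    k=q[abs(q[:,0]-.503)<.09]; pf=np.polyfit(k[:,0],k[:,1],1); print('y at .503',np.polyval(pf,.503),np.degrees(np.arctan(pf[0])), (q[:,0].min()+q[:,0].max())/2)
E
```

```text
top ((499.5345153808594, 189.47640991210938), (46.81855773925781, 279.1990966796875), 82.98969268798828) 0.07187496462792642 1193
y at .503 0.18890756741819215 -7.16312519199876 0.4992921819054315
side ((496.7350769042969, 188.94952392578125), (49.833309173583984, 278.4687194824219), 82.81295776367188) 0.07260503729681606 830
y at .503 0.18622813240773828 -7.239095140132931 0.4966480376100607
```

>>> move_arm([
  [[1.8,3.4,0,0,0,7.8,1],[1.8,3.4,0,0,0,7.8,1],[1.8,3.4,0,0,0,7.8,1],[1.8,3.4,0,0,0,7.8,1],[1.8,3.4,0,0,0,7.8,1]],
])

```text
clock: 1.3
eef_pos: [0.2401, -0.3059, 0.2306]
tool_rot: [0.877, 0.48, 0.0, 0.001]
ft_force: [0.0, -0.1, -0.6]
grip_width: 0.0858
```

>>> move_arm([
  [[1.8,3.4,0,0,0,8,1],[1.8,3.4,0,0,0,8,1],[1.8,3.4,0,0,0,8,1],[1.8,3.4,0,0,0,8,1],[1.8,3.4,0,0,0,8,0.7]],
])

```text
clock: 1.8
eef_pos: [0.3325, -0.129, 0.2319]
tool_rot: [0.65, 0.76, 0.002, 0.003]
ft_force: [0.6, -1.4, -0.3]
grip_width: 0.0732
```

>>> move_arm([
  [[1.8,3.4,0,0,0,8,0.7],[1.8,3.4,0,0,0,8,0.7],[1.8,3.4,0,0,0,8,0.7],[1.8,3.4,0,0,0,8,0.7],[1.8,3.4,0,0,0,8,0.7]],
])

```text
clock: 2.3
eef_pos: [0.4254, 0.0491, 0.2336]
tool_rot: [0.336, 0.942, 0.004, 0.005]
ft_force: [1.2, -0.7, 0.4]
grip_width: 0.0594
```

```bash
cat >> h.py <<'E'
def to(x,y,z,ang,tag=''):
    o=bot.get_obs();Y=R.from_quat(o['tool_rot']).as_matrix()[:,1];a=np.degrees(np.arctan2(Y[1],Y[0]))
    d=(ang-a+90)%180-90
    print(tag,'d cm',np.round((np.array([x,y,z])-o['eef_pos'])*100,2),'rot',round(d,1),'j6now',round(np.degrees(o['joint_pos'][5]),1),'j6 end',round(np.degrees(np.arctan2(y,x))+90-(a+d),1))
cx=np.array([.1334,.991]);cy=np.array([-.991,.1334]);C0=np.array([.504,.2212])
def case(X,Y): return C0+X*cx+Y*cy
E
python3 -c "
from h import *
st();to(.498,.189,.16,82.9)"
```

```text
t 2.3 p [0.4254 0.0491 0.2336] rot [0.633 0.774 0.011] z [ 0.012  0.005 -1.   ] F [ 1.2 -0.7  0.4] g 0.0594 j [ 0.11  0.09 -0.17  1.3   0.    0.8 ]
 d cm [ 7.26 13.99 -7.36] rot 32.2 j6now 45.7 j6 end 27.9
```

>>> move_arm([
  [[1.8,3.5,-1.8,0,0,8,0.7],[1.8,3.5,-1.8,0,0,8,0.7],[1.8,3.5,-1.8,0,0,8,0.7],[1.8,3.5,-1.8,0,0,8,0.7],[0,0,0,0,0,0,0.7]],
])

```text
clock: 2.8
eef_pos: [0.5026, 0.2, 0.1597]
tool_rot: [0.047, 0.999, 0.008, 0.006]
ft_force: [-1.3, -1.2, 0.0]
grip_width: 0.0596
```

```bash
python3 -c "
from h import *
st();to(.498,.189,.0635,82.9)"
```

```text
t 2.8 p [0.5026 0.2    0.1597] rot [0.095 0.995 0.016] z [ 0.013  0.015 -1.   ] F [-1.3 -1.2  0. ] g 0.0596 j [ 0.37  0.35 -0.04  1.17  0.01  0.47]
 d cm [-0.46 -1.1  -9.62] rot -1.7 j6now 26.8 j6 end 27.9
```

>>> move_arm([
  [[-0.5,-1.1,-2.0,-0.9,0.7,-1.7,0.7],[0,0,-2.6,0,0,0,0.7],[0,0,-2.6,0,0,0,0.7],[0,0,-2.4,0,0,0,0.7],[0,0,0,0,0,0,0.7]],
])

```text
clock: 3.3
eef_pos: [0.4974, 0.1881, 0.0622]
tool_rot: [0.065, 0.998, -0.001, 0.001]
ft_force: [0.4, -0.2, 0.8]
grip_width: 0.0599
```

```bash
python3 -c "
from h import *
st();to(.498,.189,.0635,82.9);snap('side','s2');snap('top','t2')
a=cv2.imread('pics/s2.png')[60:230,170:380];b=cv2.imread('pics/t2.png')[180:340,120:300]
cv2.imwrite('pics/c2.png',np.hstack([cv2.resize(a,(400,400)),cv2.resize(b,(400,400))]))"
```

```text
t 3.3 p [0.4974 0.1881 0.0622] rot [ 0.129  0.992 -0.002] z [ 0.002 -0.002 -1.   ] F [ 0.4 -0.2  0.8] g 0.0599 j [ 0.36  0.44 -0.18  0.95 -0.    0.49]
 d cm [0.06 0.09 0.13] rot 0.3 j6now 28.2 j6 end 27.9
```

View pics/c2.png

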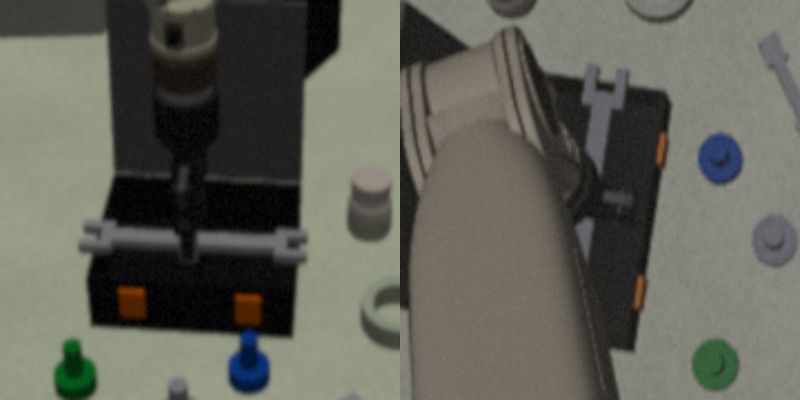

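The fingers straddle the spanner shank mid-length, at about (188,245) in the crop. I'll close them.

>>> move_arm([
  [[0,0,0,0,0,0,0],[0,0,0,0,0,0,0],[0,0,0,0,0,0,0],[0,0,0,0,0,0,0],[0,0,0,0,0,0,0]],
])

```text
clock: 3.9
eef_pos: [0.5027, 0.1896, 0.0705]
tool_rot: [0.065, 0.998, 0.002, 0.008]
ft_force: [-0.3, 1.2, -4.1]
grip_width: 0.0184
```

>>> move_arm([
  [[0,0,0,0,0,0,0],[0,0,0,0,0,0,0],[0,0,0,0,0,0,0],[0,0,0,0,0,0,0],[0,0,0,0,0,0,0]],
])

```text
clock: 4.4
eef_pos: [0.5023, 0.1895, 0.0701]
tool_rot: [0.065, 0.998, 0.002, 0.007]
ft_force: [-0.4, -0.2, -2.2]
grip_width: 0.0185
```

```bash
python3 -c "
from h import *
st();snap('side','s3');snap('top','t3')
a=cv2.imread('pics/s3.png')[60:230,170:380];b=cv2.imread('pics/t3.png')[180:340,120:300]
cv2.imwrite('pics/c3.png',np.hstack([cv2.resize(a,(400,400)),cv2.resize(b,(400,400))]))"
```

```text
t 4.4 p [0.5023 0.1895 0.0701] rot [0.13  0.992 0.004] z [ 0.014  0.002 -1.   ] F [-0.4 -0.2 -2.2] g 0.0185 j [ 0.36  0.43 -0.18  0.96 -0.    0.49]
```

View pics/c3.png

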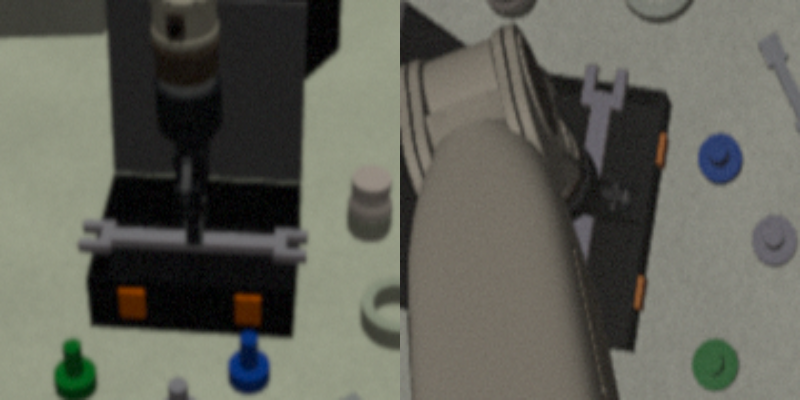

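>>> move_arm([
  [[0,0,0.1,0,0,0,0.5],[0,0,0,0,0,0,0.5],[-0.2,0,-0.5,0,0.4,0,0.5],[-0.2,0,-0.7,0,0.4,0,0.5],[0,0,-0.8,0,0,0,0.5]],
])

```text
clock: 5.0
eef_pos: [0.5005, 0.1906, 0.0526]
tool_rot: [0.065, 0.998, 0.003, 0.003]
ft_force: [0.1, -0.6, -0.5]
grip_width: 0.0427
```

```bash
python3 -c "
from h import *
st()"
```

```text
t 5.0 p [0.5005 0.1906 0.0526] rot [0.13  0.992 0.005] z [ 0.005  0.005 -1.   ] F [ 0.1 -0.6 -0.5] g 0.0427 j [ 0.36  0.45 -0.19  0.92  0.    0.49]
```

>>> move_arm([
  [[-0.1,-0.1,-0.4,0,0,0,0.5],[0,0,0,0,0,0,0],[0,0,0,0,0,0,0],[0,0,0,0,0,0,0],[0,0,0,0,0,0,0]],
])

```text
clock: 5.5
eef_pos: [0.4981, 0.1892, 0.0464]
tool_rot: [0.065, 0.998, 0.002, 0.001]
ft_force: [-0.8, 0.1, -0.6]
grip_width: 0.0207
```

>>> move_arm([
  [[0,0,0,0,0,0,0],[0,0,0,0,0,0,0],[0,0,1,0,0,0,0],[0,0,2,0,0,0,0],[0,0,2,0,0,0,0]],
])

```text
clock: 6.0
eef_pos: [0.4934, 0.1873, 0.0937]
tool_rot: [0.065, 0.998, -0.001, -0.005]
ft_force: [-0.4, -0.7, -4.2]
grip_width: 0.0209
```

```bash
python3 -c "
from h import *
st();snap('side','s4');snap('top','t4')
a=cv2.imread('pics/s4.png')[60:230,170:380];b=cv2.imread('pics/t4.png')[180:340,120:300]
cv2.imwrite('pics/c4.png',np.hstack([cv2.resize(a,(400,400)),cv2.resize(b,(400,400))]))"
```

```text
t 6.0 p [0.4934 0.1873 0.0937] rot [ 0.13   0.992 -0.002] z [-0.009 -0.001 -1.   ] F [-0.4 -0.7 -4.2] g 0.0209 j [ 0.36  0.4  -0.14  1.03  0.    0.49]
```

View pics/c4.png

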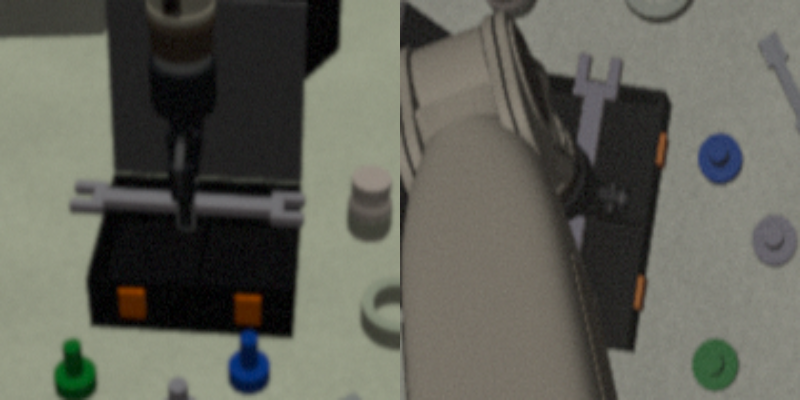

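```bash
python3 -c "
from h import *
to(.529,-.417,.15,95.6)"
```

```text
d cm [  3.29 -60.53   5.38] rot 13.0 j6now 28.2 j6 end -43.8
```

>>> move_arm([
  [[0,0,3,0,0.5,0,0],[0,-2,3,0,0,0,0],[0.2,-4,0,0,0,1,0],[0.3,-4,0,0,0,1,0],[0.3,-4,0,0,0,1,0]],
])

```text
clock: 6.6
eef_pos: [0.502, 0.0486, 0.1546]
tool_rot: [0.032, 0.999, -0.0, -0.007]
ft_force: [0.3, -0.5, -3.9]
grip_width: 0.0207
```

>>> move_arm([
  [[0.3,-4.5,0,0,0,1,0],[0.3,-4.5,0,0,0,1,0],[0.3,-4.5,0,0,0,1,0],[0.3,-4.5,0,0,0,1,0],[0.3,-4.5,0,0,0,1,0]],
])

```text
clock: 7.1
eef_pos: [0.5136, -0.1838, 0.1498]
tool_rot: [-0.015, 1.0, 0.0, -0.01]
ft_force: [1.5, 0.3, -4.1]
grip_width: 0.021
```

>>> move_arm([
  [[0.3,-4.5,0,0,0,1,0],[0.3,-4.5,0,0,0,1,0],[0.3,-4.5,0,0,0,1,0],[0.3,-4.5,0,0,0,1,0],[0.3,-3,0,0,0,1,0]],
])

```text
clock: 7.6
eef_pos: [0.5245, -0.4035, 0.1424]
tool_rot: [-0.058, 0.998, 0.002, -0.014]
ft_force: [1.0, -0.3, -4.3]
grip_width: 0.021
```

```bash
python3 -c "
from h import *
st();to(.529,-.417,.007,95.6)"
```

```text
t 7.6 p [ 0.5245 -0.4035  0.1424] rot [-0.116  0.993  0.006] z [-0.028  0.003 -1.   ] F [ 1.  -0.3 -4.3] g 0.021 j [-0.65  0.63  0.37  1.34 -0.01 -0.77]
 d cm [  0.45  -1.35 -13.54] rot -1.1 j6now -43.9 j6 end -43.8
```

>>> move_arm([
  [[0.3,-1,-2,0,-1.6,-1,0],[0,0,-3,0,0,0,0],[0,0,-3,0,0,0,0],[0,0,-3,0,0,0,0],[0,0,-1,0,0,0,0]],
])

```text
clock: 8.1
eef_pos: [0.5239, -0.421, 0.0125]
tool_rot: [-0.044, 0.999, 0.001, -0.001]
ft_force: [-0.5, 0.7, -4.9]
grip_width: 0.021
```

```bash
python3 -c "
from h import *
st();to(.529,-.417,.007,95.6);snap('side','s5');snap('top','t5')
a=cv2.imread('pics/s5.png')[240:480,170:430];b=cv2.imread('pics/t5.png')[160:360,360:540]
cv2.imwrite('pics/c5.png',np.hstack([cv2.resize(a,(400,400)),cv2.resize(b,(400,400))]))"
```

```text
t 8.1 p [ 0.5239 -0.421   0.0125] rot [-0.088  0.996  0.003] z [-0.001  0.003 -1.   ] F [-0.5  0.7 -4.9] g 0.021 j [-0.68  0.73  0.21  1.05  0.   -0.77]
 d cm [ 0.51  0.4  -0.55] rot 0.5 j6now -43.9 j6 end -43.8
```

View pics/c5.png

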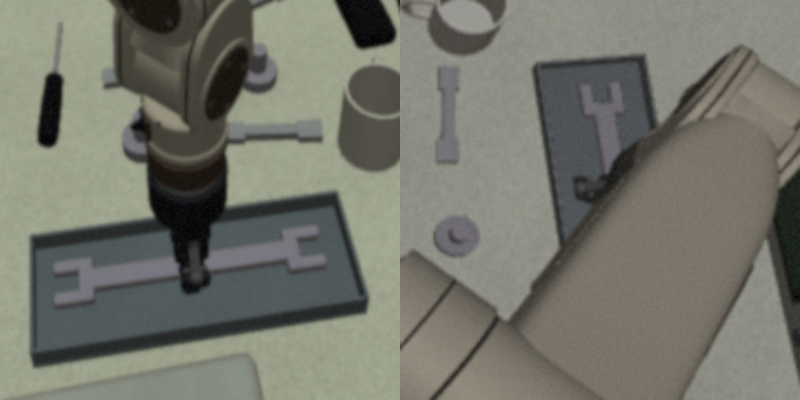

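The spanner is over the tray and within its walls: (55..325, 240..300) in the crop. I'll lower it a little and release with a partial opening.

>>> move_arm([
  [[0.3,0.3,-0.6,0,0,0,0],[0,0,0,0,0,0,0.5],[0,0,0,0,0,0,0.5],[0,0,0,0,0,0,0.5],[0,0,1,0,0,0,0.5]],
])

```text
clock: 8.7
eef_pos: [0.5338, -0.4215, 0.0271]
tool_rot: [-0.045, 0.999, -0.004, 0.006]
ft_force: [-0.5, 0.7, 0.4]
grip_width: 0.0424
```

>>> move_arm([
  [[0,0,3,0,0,0,0.5],[0,0,4,0,0,0,0.5],[0,0,4,0,0,0,0.5],[0,3,2,0,0,0,0.5],[0,3,0,0,0,0,0.5]],
])

```text
clock: 9.2
eef_pos: [0.5353, -0.3653, 0.1719]
tool_rot: [-0.042, 0.999, -0.009, 0.012]
ft_force: [0.2, -0.4, -0.4]
grip_width: 0.0429
```

```bash
python3 -c "
from h import *
st();snap('side','s6')
print(case(-45,-61-28) if 0 else [case(X,Y).round(4) for X,Y in((-.055,-.089),(-.055,-.033),(.005,-.061))])
to(.4745,-.2465,.10,88)"
```

```text
t 9.2 p [ 0.5353 -0.3653  0.1719] rot [-0.084  0.996 -0.019] z [ 0.024 -0.017 -1.   ] F [ 0.2 -0.4 -0.4] g 0.0429 j [-0.6   0.54  0.3   1.3  -0.   -0.68]
[array([0.5849, 0.1548]), array([0.5294, 0.1623]), array([0.5651, 0.218 ])]
 d cm [-6.09 11.38 -7.17] rot -7.1 j6now -39.1 j6 end -25.5
```

View pics/s6.png

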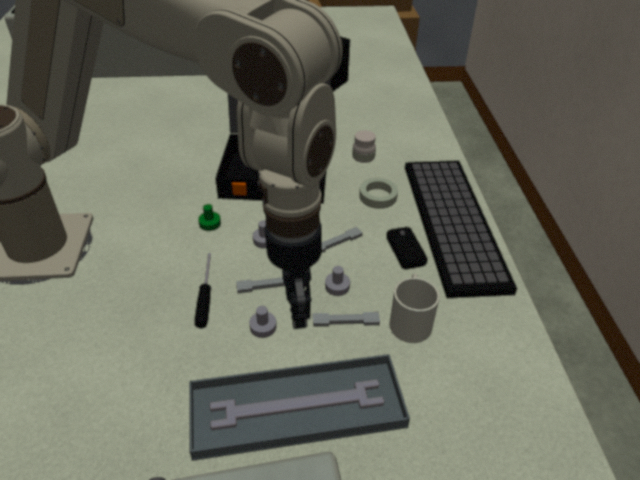

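The spanner lies in the tray at about (297,402). Next is platen P3.

>>> move_arm([
  [[-1.5,3,-1,1,1.4,-3,0.6],[-1.5,3,-2,0,0,-3,0.6],[-1.5,3,-2,0,0,-3,0.6],[-1.5,2.4,-2,0,0,-3,0.6],[0,0,0,0,0,0,0.6]],
])

```text
clock: 9.75
eef_pos: [0.4753, -0.2426, 0.1099]
tool_rot: [0.063, 0.998, -0.003, 0.006]
ft_force: [0.1, -0.9, 0.7]
grip_width: 0.0512
```

```bash
python3 -c "
from h import *
st();
to(.4745,-.2465,.023,82.3)"
```

```text
t 9.75 p [ 0.4753 -0.2426  0.1099] rot [ 0.127  0.992 -0.005] z [ 0.011 -0.006 -1.   ] F [ 0.1 -0.9  0.7] g 0.0512 j [-0.47  0.38 -0.13  1.05 -0.   -0.34]
 d cm [-0.08 -0.39 -8.69] rot -0.4 j6now -19.7 j6 end -19.8
```

>>> move_arm([
  [[-0.1,-0.4,-2.5,0.3,0.6,0,0.6],[0,0,-2.5,0,0,0,0.6],[0,0,-2,0,0,0,0.6],[0,0,-1.3,0,0,0,0.6],[0,0,0,0,0,0,0.6]],
])

```text
clock: 10.25
eef_pos: [0.4807, -0.2503, 0.0339]
tool_rot: [0.062, 0.998, -0.004, 0.008]
ft_force: [0.3, 1.2, -0.3]
grip_width: 0.0513
```

```bash
python3 -c "
from h import *
st();
to(.4745,-.2465,.023,82.3)"
```

```text
t 10.25 p [ 0.4807 -0.2503  0.0339] rot [ 0.123  0.992 -0.008] z [ 0.016 -0.01  -1.   ] F [ 0.3  1.2 -0.3] g 0.0513 j [-0.48  0.48 -0.21  0.87 -0.   -0.36]
 d cm [-0.62  0.38 -1.09] rot -0.6 j6now -20.4 j6 end -19.8
```

>>> move_arm([
  [[-0.6,0.4,-0.6,0.5,0.9,0,0.6],[0,0,-0.4,0,0,0,0.6],[0,0,0,0,0,0,0.6],[0,0,0,0,0,0,0.6],[0,0,0,0,0,0,0]],
])

```text
clock: 10.75
eef_pos: [0.4781, -0.2486, 0.0282]
tool_rot: [0.062, 0.998, -0.002, 0.004]
ft_force: [1.0, 0.5, 0.2]
grip_width: 0.038
```

>>> move_arm([
  [[0,0,0,0,0,0,0],[0,0,0,0,0,0,0],[0,0,0,0,0,0,0],[0,0,0,0,0,0,0],[0,0,0,0,0,0,0]],
])

```text
clock: 11.25
eef_pos: [0.4786, -0.2488, 0.0289]
tool_rot: [0.062, 0.998, -0.002, 0.004]
ft_force: [0.1, 0.2, 0.2]
grip_width: 0.0201
```

```bash
python3 -c "
from h import *
st();
to(.4745,-.2465,.023,82.3)"
```

```text
t 11.25 p [ 0.4786 -0.2488  0.0289] rot [ 0.123  0.992 -0.004] z [ 0.008 -0.005 -1.   ] F [0.1 0.2 0.2] g 0.0201 j [-0.48  0.48 -0.21  0.87 -0.   -0.36]
 d cm [-0.41  0.23 -0.59] rot -0.6 j6now -20.4 j6 end -19.8
```

>>> move_arm([
  [[0,0,2,0,0,0,0],[0,0,4,0,0,0,0],[0,0,4,0,0,0,0],[1,3,1,0,0,0,0],[1,4,0,0,0,0,0]],
])

```text
clock: 11.75
eef_pos: [0.4934, -0.1791, 0.1375]
tool_rot: [0.066, 0.998, -0.0, -0.001]
ft_force: [1.3, -0.3, -4.1]
grip_width: 0.0197
```

>>> move_arm([
  [[1.2,4.4,0,0,0,0,0],[1.2,4.4,0,0,0,0,0],[1.2,4.4,0,0,0,0,0],[1.2,4.4,0,0,0,0,0],[1.2,4.4,0,0,0,0,0]],
])

```text
clock: 12.25
eef_pos: [0.5517, 0.0473, 0.1353]
tool_rot: [0.069, 0.998, -0.001, -0.004]
ft_force: [0.7, 0.1, -2.6]
grip_width: 0.0202
```

```bash
python3 -c "
from h import *
st();
to(.589,.153,.13,82.3)"
```

```text
t 12.25 p [0.5517 0.0473 0.1353] rot [ 0.138  0.99  -0.003] z [-0.007 -0.002 -1.   ] F [ 0.7  0.1 -2.6] g 0.0202 j [ 0.09  0.41 -0.01  1.16 -0.    0.22]
 d cm [ 3.73 10.57 -0.53] rot 0.2 j6now 12.9 j6 end 22.3
```

>>> move_arm([
  [[1.3,3.5,0,0,-0.4,0,0],[1.2,3.5,0,0,0,0,0],[1.0,2.8,0,0,0,0,0],[0,0,0,0,0,0,0],[0,0,0,0,0,0,0]],
])

```text
clock: 12.75
eef_pos: [0.5844, 0.1567, 0.1292]
tool_rot: [0.064, 0.998, -0.001, -0.005]
ft_force: [-1.0, 0.3, -3.1]
grip_width: 0.0197
```

```bash
python3 -c "
from h import *
st();
to(.589,.153,.13,82.3);snap('side','s7');snap('top','t7')
a=cv2.imread('pics/s7.png')[60:260,170:430];b=cv2.imread('pics/t7.png')[160:360,80:300]
cv2.imwrite('pics/c7.png',np.hstack([cv2.resize(a,(400,400)),cv2.resize(b,(400,400))]))"
```

```text
t 12.75 p [0.5844 0.1567 0.1292] rot [ 0.127  0.992 -0.003] z [-0.01  -0.002 -1.   ] F [-1.   0.3 -3.1] g 0.0197 j [0.26 0.51 0.14 1.2  0.   0.39]
 d cm [ 0.46 -0.37  0.08] rot -0.4 j6now 22.3 j6 end 22.3
```

View pics/c7.png

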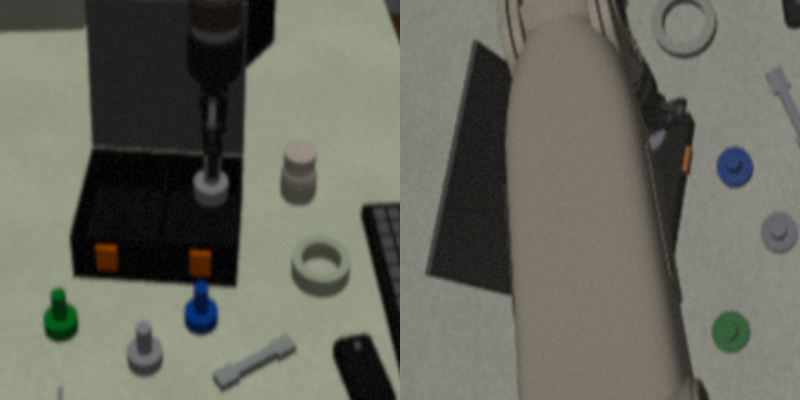

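>>> move_arm([
  [[0.5,-0.3,-2,0,-0.6,0,0],[0,0,-2.5,0,0,0,0],[0,0,-2,0,0,0,0],[0,0,-1,0,0,0,0],[0,0,0,0,0,0,0]],
])

```text
clock: 13.35
eef_pos: [0.5886, 0.1459, 0.0533]
tool_rot: [0.069, 0.998, -0.002, 0.001]
ft_force: [-0.2, -0.7, -3.1]
grip_width: 0.02
```

```bash
python3 -c "
from h import *
st();
to(.589,.153,.036,82.3)"
```

```text
t 13.35 p [0.5886 0.1459 0.0533] rot [ 0.137  0.991 -0.003] z [ 0.002 -0.003 -1.   ] F [-0.2 -0.7 -3.1] g 0.02 j [ 0.24  0.57  0.03  1.02 -0.    0.38]
 d cm [ 0.04  0.71 -1.73] rot 0.2 j6now 21.9 j6 end 22.3
```

>>> move_arm([
  [[0,0.6,0,0,0,0,0],[0,0,-0.8,0,0,0,0],[0,0,-0.7,0,0,0,0],[0,0,0,0,0,0,0],[0,0,0,0,0,0,0]],
])

```text
clock: 13.85
eef_pos: [0.5909, 0.152, 0.0407]
tool_rot: [0.07, 0.998, -0.001, 0.004]
ft_force: [-0.1, -0.0, -3.7]
grip_width: 0.02
```

```bash
python3 -c "
from h import *
st();
to(.589,.153,.036,82.3)"
```

```text
t 13.85 p [0.5909 0.152  0.0407] rot [ 0.139  0.99  -0.001] z [ 0.007 -0.002 -1.   ] F [-0.1 -0.  -3.7] g 0.02 j [ 0.25  0.59  0.02  0.99 -0.    0.39]
 d cm [-0.19  0.1  -0.47] rot 0.3 j6now 22.5 j6 end 22.3
```

>>> move_arm([
  [[-0.2,0.1,-0.4,0,0.4,0,0],[0,0,-0.2,0,0,0,0],[0,0,0,0,0,0,0.5],[0,0,0,0,0,0,0.5],[0,0,0.5,0,0,0,0.5]],
])

```text
clock: 14.35
eef_pos: [0.5902, 0.1538, 0.0411]
tool_rot: [0.069, 0.998, -0.0, 0.002]
ft_force: [-0.8, -0.7, -0.6]
grip_width: 0.0429
```

>>> move_arm([
  [[0,0,1.5,0,0,0,0.5],[0,0,3,0,0,0,0.5],[0,0,4,0,0,0,0.6],[-2,-3,1,0,0,0,0.6],[-2,-4,0,0,0,0,0.6]],
])

```text
clock: 14.85
eef_pos: [0.5539, 0.0868, 0.1439]
tool_rot: [0.066, 0.998, 0.001, 0.007]
ft_force: [-0.6, -1.4, 0.1]
grip_width: 0.0509
```

```bash
python3 -c "
from h import *
st();
to(.477,-.0105,.12,82.3)"
```

```text
t 14.85 p [0.5539 0.0868 0.1439] rot [0.132 0.991 0.003] z [ 0.013  0.002 -1.   ] F [-0.6 -1.4  0.1] g 0.0509 j [ 0.16  0.4  -0.    1.15 -0.    0.29]
 d cm [-7.69 -9.73 -2.39] rot -0.1 j6now 16.5 j6 end 6.4
```

Now platen P2.

>>> move_arm([
  [[-2.5,-3,0,0,0.7,0,0.6],[-2.5,-3.2,-0.8,0,0,0,0.6],[-2.5,-3.2,-0.8,0,0,0,0.6],[0,0,-0.8,0,0,0,0.6],[0,0,0,0,0,0,0.6]],
])

```text
clock: 15.35
eef_pos: [0.4779, -0.014, 0.1272]
tool_rot: [0.069, 0.998, 0.001, 0.008]
ft_force: [0.9, 0.3, 0.0]
grip_width: 0.0514
```

```bash
python3 -c "
from h import *
st();
to(.477,-.0105,.028,82.3);snap('side','s8');p,d=snap('top','t8')
a=cv2.imread('pics/s8.png')[60:260,170:430];b=cv2.imread('pics/t8.png')[160:360,80:300]
cv2.imwrite('pics/c8.png',np.hstack([cv2.resize(a,(400,400)),cv2.resize(b,(400,400))]))"
```

```text
t 15.35 p [ 0.4779 -0.014   0.1272] rot [0.137 0.991 0.002] z [ 0.016  0.    -1.   ] F [0.9 0.3 0. ] g 0.0514 j [-0.03  0.26 -0.25  1.04  0.    0.11]
 d cm [-0.09  0.35 -9.92] rot 0.2 j6now 6.2 j6 end 6.4
```

View pics/c8.png

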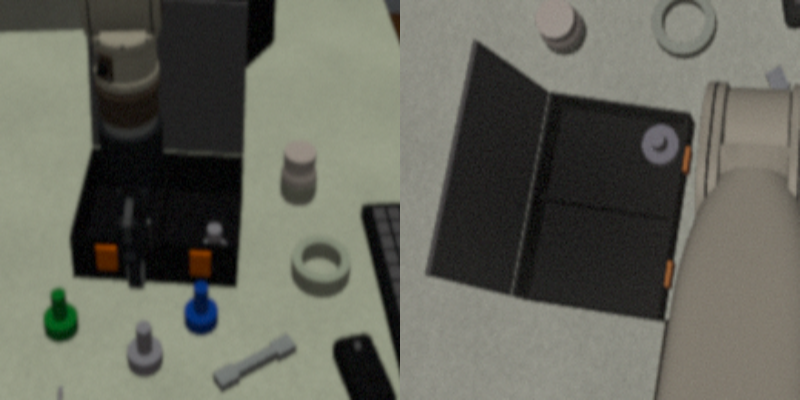

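The first platen stands in the far bay at about (660,143) in the crop. I'll descend on P2.

>>> move_arm([
  [[0,0.3,-3,0,0.8,0,0.6],[0,0,-3,0,0,0,0.6],[0,0,-2,0,0,0,0.6],[0,0,0,0,0,0,0.6],[0,0,0,0,0,0,0.6]],
])

```text
clock: 15.95
eef_pos: [0.4878, -0.0056, 0.0499]
tool_rot: [0.064, 0.998, 0.001, 0.007]
ft_force: [0.5, 0.4, -0.5]
grip_width: 0.0513
```

```bash
python3 -c "
from h import *
st();
to(.477,-.0105,.025,82.3)"
```

```text
t 15.95 p [ 0.4878 -0.0056  0.0499] rot [0.127 0.992 0.003] z [ 0.015  0.001 -1.   ] F [ 0.5  0.4 -0.5] g 0.0513 j [-0.01  0.37 -0.33  0.86  0.    0.12]
 d cm [-1.08 -0.49 -2.49] rot -0.4 j6now 6.6 j6 end 6.4
```

>>> move_arm([
  [[-1.1,-0.5,0,0,0.8,0,0.6],[0,0,-1.1,0,0,0,0.6],[-0.2,0,-1,0,0,0,0.6],[0,0,-0.3,0,0,0,0.6],[0,0,0,0,0,0,0.6]],
])

```text
clock: 16.45
eef_pos: [0.4772, -0.0104, 0.0276]
tool_rot: [0.063, 0.998, 0.001, 0.003]
ft_force: [-0.1, -0.4, -0.3]
grip_width: 0.0513
```

```bash
python3 -c "
from h import *
st();
to(.477,-.0105,.025,82.3)"
```

```text
t 16.45 p [ 0.4772 -0.0104  0.0276] rot [0.126 0.992 0.002] z [ 0.007  0.001 -1.   ] F [-0.1 -0.4 -0.3] g 0.0513 j [-0.02  0.39 -0.38  0.8   0.    0.1 ]
 d cm [-0.02 -0.01 -0.26] rot -0.5 j6now 6.0 j6 end 6.4
```

>>> move_arm([
  [[0,0,-0.1,0,0.3,0,0],[0,0,0,0,0,0,0],[0,0,0,0,0,0,0],[0,0,0,0,0,0,0],[0,0,0,0,0,0,0]],
])

```text
clock: 16.95
eef_pos: [0.4774, -0.0102, 0.0269]
tool_rot: [0.063, 0.998, 0.001, 0.001]
ft_force: [-0.9, 0.6, -0.4]
grip_width: 0.0197
```

>>> move_arm([
  [[0,0,0,0,0,0,0],[0,0,2,0,0,0,0],[0,0,4,0,0,0,0],[0,0,4,0,0,0,0],[0.5,2,0.5,0,0,0,0]],
])

```text
clock: 17.45
eef_pos: [0.4755, 0.0083, 0.1296]
tool_rot: [0.065, 0.998, -0.0, -0.007]
ft_force: [1.4, -0.1, -4.6]
grip_width: 0.0203
```

```bash
python3 -c "
from h import *
st();
to(.5294,.1623,.135,82.3)"
```

```text
t 17.45 p [0.4755 0.0083 0.1296] rot [ 0.129  0.992 -0.002] z [-0.014  0.    -1.   ] F [ 1.4 -0.1 -4.6] g 0.0203 j [ 0.02  0.28 -0.23  1.08  0.    0.15]
 d cm [ 5.39 15.4   0.54] rot -0.3 j6now 8.4 j6 end 24.7
```

>>> move_arm([
  [[1.4,4,0.3,0,-0.8,0,0],[1.4,4,0.2,0,0,0,0],[1.4,3.7,0,0,0,0,0],[1.2,3,0,0,0,0,0],[0,0,0,0,0,0,0]],
])

```text
clock: 17.95
eef_pos: [0.5289, 0.1607, 0.1326]
tool_rot: [0.066, 0.998, -0.001, -0.002]
ft_force: [-0.6, -0.4, -5.2]
grip_width: 0.0199
```

```bash
python3 -c "
from h import *
st();
to(.5294,.1623,.135,82.3)"
```

```text
t 17.95 p [0.5289 0.1607 0.1326] rot [ 0.132  0.991 -0.001] z [-0.003 -0.001 -1.   ] F [-0.6 -0.4 -5.2] g 0.0199 j [ 0.29  0.41 -0.02  1.14  0.    0.43]
 d cm [0.05 0.16 0.24] rot -0.1 j6now 24.5 j6 end 24.7
```

>>> move_arm([
  [[0,0.1,-2,0,0,0,0],[0,0,-2,0,0,0,0],[0,0,-1.5,0,0,0,0],[0,0,0,0,0,0,0],[0,0,0,0,0,0,0]],
])

```text
clock: 18.45
eef_pos: [0.524, 0.1601, 0.0709]
tool_rot: [0.065, 0.998, -0.004, -0.007]
ft_force: [0.1, 1.1, -5.0]
grip_width: 0.0201
```

```bash
python3 -c "
from h import *
st();
to(.5294,.1623,.034,82.3)"
```

```text
t 18.45 p [0.524  0.1601 0.0709] rot [ 0.13   0.992 -0.008] z [-0.014 -0.006 -1.   ] F [ 0.1  1.1 -5. ] g 0.0201 j [ 0.3   0.47 -0.11  1.01 -0.    0.43]
 d cm [ 0.54  0.22 -3.69] rot -0.2 j6now 24.5 j6 end 24.7
```

>>> move_arm([
  [[0.6,0.2,-0.5,0.3,-0.8,0,0],[0,0,-1,0,0,0,0],[0,0,-1,0,0,0,0],[0,0,0,0,0,0,0],[0,0,0,0,0,0,0]],
])

```text
clock: 18.95
eef_pos: [0.5316, 0.1616, 0.0455]
tool_rot: [0.066, 0.998, 0.0, 0.002]
ft_force: [0.4, -0.0, -4.6]
grip_width: 0.0201
```

```bash
python3 -c "
from h import *
st();
to(.5294,.1623,.034,82.3)"
```

```text
t 18.95 p [0.5316 0.1616 0.0455] rot [0.131 0.991 0.   ] z [ 0.003 -0.    -1.   ] F [ 0.4 -0.  -4.6] g 0.0201 j [ 0.3   0.49 -0.14  0.94 -0.    0.43]
 d cm [-0.22  0.07 -1.15] rot -0.2 j6now 24.5 j6 end 24.7
```

>>> move_arm([
  [[-0.2,0.1,-0.6,0,0.2,0,0],[0,0,-0.6,0,0,0,0],[0,0,-0.1,0,0,0,0.5],[0,0,0,0,0,0,0.5],[0,0,0.3,0,0,0,0.5]],
])

```text
clock: 19.45
eef_pos: [0.5318, 0.1636, 0.037]
tool_rot: [0.066, 0.998, 0.001, 0.002]
ft_force: [-0.9, -0.1, -0.2]
grip_width: 0.0427
```

>>> move_arm([
  [[0,0,2,0,0,0,0.5],[0,0,4,0,0,0,0.5],[0,0,4,0,0,0,0.6],[1.5,-4,1,0,0,0,0.6],[1.5,-4,0,0,0,0,0.6]],
])

```text
clock: 19.95
eef_pos: [0.5633, 0.0871, 0.1566]
tool_rot: [0.06, 0.998, 0.002, 0.007]
ft_force: [2.0, 0.5, -0.1]
grip_width: 0.0514
```

```bash
python3 -c "
from h import *
st();
to(.621,-.154,.12,82.3)"
```

```text
t 19.95 p [0.5633 0.0871 0.1566] rot [0.12  0.993 0.006] z [ 0.013  0.004 -1.   ] F [ 2.   0.5 -0.1] g 0.0514 j [0.15 0.41 0.04 1.19 0.   0.27]
 d cm [  5.77 -24.11  -3.66] rot -0.8 j6now 15.7 j6 end -6.2
```

>>> move_arm([
  [[1.1,-4.6,-0.5,0,0.7,0,0.6],[1.1,-4.6,-0.5,0,0,0,0.6],[1.1,-4.6,-0.5,0,0,0,0.6],[1.1,-4.6,-0.5,0,0,0,0.6],[1.1,-4.4,-0.5,0,0,0,0.6]],
])

```text
clock: 20.45
eef_pos: [0.6258, -0.1481, 0.1419]
tool_rot: [0.058, 0.998, 0.002, 0.011]
ft_force: [0.3, 0.1, 0.1]
grip_width: 0.0512
```

```bash
python3 -c "
from h import *
st();
to(.621,-.154,.07,82.3); from meas import parts; parts('top9')"
```

```text
t 20.45 p [ 0.6258 -0.1481  0.1419] rot [0.115 0.993 0.006] z [ 0.022  0.004 -1.   ] F [0.3 0.1 0.1] g 0.0512 j [-0.24  0.55  0.24  1.24  0.01 -0.12]
 d cm [-0.48 -0.59 -7.19] rot -1.1 j6now -6.9 j6 end -6.2
1 199 px 398 174 mean [ 0.7178 -0.2737] rect c [ 0.7251 -0.2781] sz [24. 60.] ang 128.1 z [0.0131 0.0629 0.0907] col [93 91 85]
2 530 px 168 174 mean [0.7255 0.2914] rect c [0.7266 0.2957] sz [46. 60.] ang 99.3 z [0.0153 0.0608 0.0679] col [115 110 103]
3 341 px 236 178 mean [0.7224 0.1266] rect c [0.7256 0.1294] sz [48. 92.] ang 88.6 z [0.0116 0.024  0.029 ] col [114 117 108]
4 105 px 305 171 mean [ 0.7456 -0.043 ] rect c [ 0.7447 -0.0479] sz [11. 66.] ang 95.1 z [0.0127 0.0233 0.0303] col [39 38 35]
34 1348 px 456 257 mean [ 0.5343 -0.4188] rect c [ 0.5312 -0.4164] sz [342. 129.] ang -175.0 z [0.0082 0.0238 0.0309] col [66 68 67]
40 271 px 292 214 mean [ 0.6438 -0.0179] rect c [ 0.6374 -0.0223] sz [112.  24.] ang -154.5 z [0.008  0.0119 0.0163] col [112 112 114]
77 4592 px 185 259 mean [0.5231 0.2453] rect c [0.5073 0.2247] sz [210. 252.] ang 124.3 z [0.0101 0.0544 0.1108] col [44 42 41]
85 1268 px 454 257 mean [ 0.5268 -0.4142] rect c [ 0.5301 -0.4147] sz [285.  50.] ang -174.6 z [0.0089 0.0154 0.0201] col [101  99 104]
299 323 px 264 243 mean [0.558  0.0523] rect c [0.5596 0.0535] sz [48. 48.] ang 98.3 z [0.0129 0.0189 0.0514] col [ 53  68 109]
1156 247 px 261 323 mean [0.3634 0.0506] rect c [0.3651 0.0506] sz [49. 35.] ang 64.6 z [0.0138 0.0195 0.0521] col [61 99 64]
1176 197 px 376 324 mean [ 0.3617 -0.2205] rect c [ 0.362  -0.2201] sz [24. 44.] ang 90.9 z [0.0144 0.0234 0.0292] col [46 45 42]
```

Spanner measures (0.530,-0.415), flat in the tray.

>>> move_arm([
  [[-0.5,-0.6,-2.5,0,1.2,-1,0.6],[0,0,-2.5,0,0,0,0.6],[0,0,-2,0,0,0,0.6],[0,0,0,0,0,0,0.6],[0,0,0,0,0,0,0.6]],
])

```text
clock: 21.0
eef_pos: [0.6219, -0.1664, 0.0697]
tool_rot: [0.074, 0.997, -0.002, 0.003]
ft_force: [0.8, -0.4, -0.1]
grip_width: 0.0507
```

```bash
python3 -c "
from h import *
st();
to(.621,-.154,.027,82.3)"
```

```text
t 21.0 p [ 0.6219 -0.1664  0.0697] rot [ 0.148  0.989 -0.003] z [ 0.005 -0.004 -1.   ] F [ 0.8 -0.4 -0.1] g 0.0507 j [-0.26  0.62  0.16  1.1  -0.   -0.11]
 d cm [-0.09  1.24 -4.27] rot 0.8 j6now -6.4 j6 end -6.2
```

>>> move_arm([
  [[-0.1,1.2,0,0,0.3,0,0.6],[0,0,-1.7,0,0,0,0.6],[0,0,-1.5,0,0,0,0.6],[0,0,-0.6,0,0,0,0.6],[0,0,0,0,0,0,0.6]],
])

```text
clock: 21.5
eef_pos: [0.625, -0.1491, 0.0377]
tool_rot: [0.072, 0.997, -0.002, 0.005]
ft_force: [-0.6, 0.3, 0.3]
grip_width: 0.0513
```

```bash
python3 -c "
from h import *
st();
to(.621,-.154,.027,82.3)"
```

```text
t 21.5 p [ 0.625  -0.1491  0.0377] rot [ 0.144  0.99  -0.004] z [ 0.009 -0.005 -1.   ] F [-0.6  0.3  0.3] g 0.0513 j [-0.23  0.65  0.11  1.03 -0.   -0.09]
 d cm [-0.4  -0.49 -1.07] rot 0.6 j6now -5.1 j6 end -6.2
```

>>> move_arm([
  [[-0.5,-0.5,-0.5,0.2,0.5,0,0.6],[0,0,-0.4,0,0,0,0.6],[0,0,0,0,0,0,0.6],[0,0,0,0,0,0,0],[0,0,0,0,0,0,0]],
])

```text
clock: 22.0
eef_pos: [0.6216, -0.1544, 0.0315]
tool_rot: [0.072, 0.997, -0.001, 0.002]
ft_force: [-0.7, -0.1, 0.3]
grip_width: 0.0228
```

>>> move_arm([
  [[0,0,0,0,0,0,0],[0,0,0,0,0,0,0],[0,0,0,0,0,0,0],[0,0,0,0,0,0,0],[0,0,0,0,0,0,0]],
])

```text
clock: 22.5
eef_pos: [0.6217, -0.1543, 0.0318]
tool_rot: [0.072, 0.997, -0.001, 0.002]
ft_force: [-0.8, 0.3, 0.9]
grip_width: 0.0197
```

>>> move_arm([
  [[0,0,2,0,0,0,0],[0,0,4,0,0,0,0],[0,0,4,0,0,0,0],[-0.7,4,1,0,0,0,0],[-0.7,4,0,0,0,0,0]],
])

```text
clock: 23.0
eef_pos: [0.6027, -0.0772, 0.1382]
tool_rot: [0.077, 0.997, -0.001, -0.004]
ft_force: [-0.2, 1.0, -4.4]
grip_width: 0.0198
```

```bash
python3 -c "
from h import *
st();
to(.5651,.218,.135,82.3)"
```

```text
t 23.0 p [ 0.6027 -0.0772  0.1382] rot [ 0.153  0.988 -0.002] z [-0.008 -0.001 -1.   ] F [-0.2  1.  -4.4] g 0.0198 j [-0.13  0.51  0.16  1.22 -0.    0.03]
 d cm [-3.76 29.52 -0.32] rot 1.1 j6now 1.6 j6 end 28.8
```

>>> move_arm([
  [[-0.6,4.8,0,0,-0.4,0.3,0],[-0.6,4.8,0,0,0,0.3,0],[-0.6,4.8,0,0,0,0.3,0],[-0.6,4.8,0,0,0,0,0],[-0.6,4.8,0,0,0,0,0]],
])

```text
clock: 23.5
eef_pos: [0.5685, 0.1675, 0.1355]
tool_rot: [0.072, 0.997, -0.002, -0.002]
ft_force: [1.4, 0.5, -3.7]
grip_width: 0.0196
```

>>> move_arm([
  [[-0.3,3.5,0,0,0,0,0],[-0.3,1.4,0,0,0,0,0],[0,0,0,0,0,0,0],[0,0,0,0,0,0,0],[0,0,0,0,0,0,0]],
])

```text
clock: 24.0
eef_pos: [0.5577, 0.2228, 0.1312]
tool_rot: [0.068, 0.998, -0.004, -0.006]
ft_force: [0.5, 0.7, -3.3]
grip_width: 0.0194
```

```bash
python3 -c "
from h import *
st();
to(.5655,.221,.135,82.3)"
```

```text
t 24.0 p [0.5577 0.2228 0.1312] rot [ 0.135  0.991 -0.008] z [-0.012 -0.007 -1.   ] F [ 0.5  0.7 -3.3] g 0.0194 j [ 0.38  0.51  0.13  1.21 -0.    0.52]
 d cm [ 0.78 -0.18  0.38] rot 0.1 j6now 29.6 j6 end 29.0
```

>>> move_arm([
  [[0.9,-0.2,-1.5,0.4,-0.7,0,0],[0,0,-2,0,0,0,0],[0.1,0,-2,0,0,0,0],[0,0,0,0,0,0,0],[0,0,0,0,0,0,0]],
])

```text
clock: 24.5
eef_pos: [0.5707, 0.2114, 0.076]
tool_rot: [0.074, 0.997, -0.001, 0.001]
ft_force: [-0.3, 0.2, -3.9]
grip_width: 0.0196
```

```bash
python3 -c "
from h import *
st();
to(.5655,.221,.038,82.3)"
```

```text
t 24.5 p [0.5707 0.2114 0.076 ] rot [ 0.148  0.989 -0.001] z [ 0.002 -0.001 -1.   ] F [-0.3  0.2 -3.9] g 0.0196 j [ 0.36  0.55  0.06  1.07 -0.    0.5 ]
 d cm [-0.52  0.96 -3.8 ] rot 0.8 j6now 28.9 j6 end 29.0
```

>>> move_arm([
  [[-0.5,0.8,0,0,0.2,0,0],[0,0,-1,0,0,0,0],[0,0,-1.2,0,0,0,0],[0,0,-0.6,0,0,0,0],[0,0,0,0,0,0,0]],
])

```text
clock: 25.0
eef_pos: [0.5673, 0.2196, 0.0491]
tool_rot: [0.075, 0.997, 0.0, 0.002]
ft_force: [-0.7, 0.2, -3.6]
grip_width: 0.0197
```

```bash
python3 -c "
from h import *
st();
to(.5655,.221,.038,82.3)"
```

```text
t 25.0 p [0.5673 0.2196 0.0491] rot [0.15  0.989 0.001] z [ 0.003  0.    -1.   ] F [-0.7  0.2 -3.6] g 0.0197 j [ 0.37  0.58  0.02  1.01 -0.    0.52]
 d cm [-0.18  0.14 -1.11] rot 0.9 j6now 29.8 j6 end 29.0
```

>>> move_arm([
  [[-0.2,0.1,-0.5,0,0.2,0,0],[0,0,-0.6,0,0,0,0],[0,0,-0.1,0,0,0,0.5],[0,0,0,0,0,0,0.5],[0,0,0.2,0,0,0,0.5]],
])

```text
clock: 25.5
eef_pos: [0.5665, 0.2215, 0.0396]
tool_rot: [0.075, 0.997, 0.001, 0.001]
ft_force: [-0.5, -0.4, -0.1]
grip_width: 0.0427
```

>>> move_arm([
  [[0,0,2,0,0,0,0.5],[0,0,4,0,0,0,0.5],[0,0,4,0,0,0,0.5],[0.7,-3,1,0,0,4,0.5],[0.7,-4,0,0,0,4,0.5]],
])

```text
clock: 26.0
eef_pos: [0.5816, 0.155, 0.158]
tool_rot: [-0.002, 1.0, 0.002, 0.005]
ft_force: [0.4, 0.3, -1.7]
grip_width: 0.0424
```

>>> move_arm([
  [[1,-4,0,0,0,4,0.5],[1,-4,0,0,0,5,0.5],[1,-4,0,0,0,5,0.5],[1,-4,0,0,0,6,0.5],[0,0,0,0,0,0,0.5]],
])

```text
clock: 26.5
eef_pos: [0.6272, -0.0145, 0.1672]
tool_rot: [-0.182, 0.983, 0.002, 0.013]
ft_force: [1.4, 0.7, -0.2]
grip_width: 0.0425
```

```bash
python3 -c "
from h import *
st();
to(.63,-.0255,.1,117.4);snap('side','s10')"
```

```text
t 26.5 p [ 0.6272 -0.0145  0.1672] rot [-0.357  0.934  0.   ] z [ 0.025  0.009 -1.   ] F [ 1.4  0.7 -0.2] g 0.0425 j [-0.03  0.51  0.23  1.27  0.01 -0.39]
 d cm [ 0.28 -1.1  -6.72] rot 6.5 j6now -22.5 j6 end -29.7
```

View pics/s10.png

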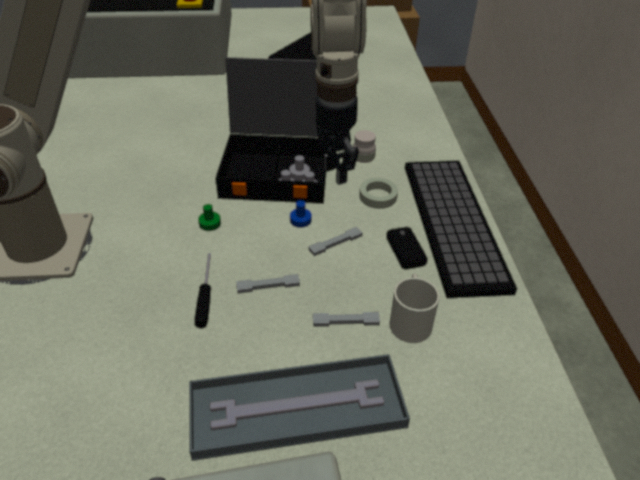

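The platens are in the far bay around (298,170), the bars are unmoved so far, and the spanner is in the tray. I'll re-measure the bars.

```bash
python3 - <<'E'
from h import *
import meas
d=np.load('pics/s10.npy');P=cloud('side',d)
for n,x,y in(('A',.63,-.0255),('B',.6286,-.2412),('C',.4845,-.1415)):
    q=P[(abs(P[...,0]-x)<.08)&(abs(P[...,1]-y)<.06)&(P[...,2]>.008)&(P[...,2]<.016)]
    r=cv2.minAreaRect((q[:,:2]*1000).astype(np.float32)); print(n,r,np.median(q[:,2]))
E
```

```text
A ((623.23974609375, -2.080169677734375), (124.9101791381836, 100.22675323486328), 13.375596046447754) 0.012440231350018371
B ((638.6073608398438, -243.42430114746094), (40.015560150146484, 146.3228759765625), 81.84685516357422) 0.012241750427572029
C ((482.84637451171875, -140.9712677001953), (123.78254699707031, 29.167282104492188), 6.502429485321045) 0.01249827723012753
```

>>> move_arm([
  [[0.2,-1.1,-1.5,-0.5,1.4,5,0.5],[0,0,-3,0,0,1.5,0.5],[0,0,-3,0,0,0,0.5],[0,0,-2,0,0,0,0.5],[0,0,0,0,0,0,0.4]],
])

```text
clock: 27.05
eef_pos: [0.6309, -0.019, 0.0752]
tool_rot: [-0.239, 0.971, 0.002, 0.005]
ft_force: [-1.4, -0.2, -0.4]
grip_width: 0.0343
```

```bash
python3 -c "
from h import *
st();
to(.63,-.0255,.002,117.4)"
```

```text
t 27.05 p [ 0.6309 -0.019   0.0752] rot [-0.465  0.885  0.001] z [ 0.009  0.005 -1.   ] F [-1.4 -0.2 -0.4] g 0.0343 j [-0.03  0.59  0.12  1.09  0.01 -0.52]
 d cm [-0.09 -0.65 -7.32] rot -0.3 j6now -29.6 j6 end -29.7
```

>>> move_arm([
  [[-0.1,-0.7,-1,-0.3,0.5,0,0.4],[0,0,-2,0,0,0,0.4],[0,0,-1.5,0,0,0,0.4],[0,0,-0.5,0,0,0,0.4],[0,0,0,0,0,0,0.4]],
])

```text
clock: 27.55
eef_pos: [0.6337, -0.0239, 0.0295]
tool_rot: [-0.241, 0.971, -0.002, 0.004]
ft_force: [-0.6, -0.0, -0.6]
grip_width: 0.0342
```

```bash
python3 -c "
from h import *
st();
to(.63,-.0255,.001,117.4)"
```

```text
t 27.55 p [ 0.6337 -0.0239  0.0295] rot [-0.467  0.884 -0.005] z [ 0.008 -0.001 -1.   ] F [-0.6 -0.  -0.6] g 0.0342 j [-0.04  0.64  0.08  1.   -0.   -0.52]
 d cm [-0.37 -0.16 -2.85] rot -0.5 j6now -30.0 j6 end -29.7
```

>>> move_arm([
  [[-0.4,-0.2,-0.8,0,0.4,0,0.4],[-0.1,0,-0.8,0,0,0,0.4],[-0.1,0,-0.6,0,0,0,0.4],[0,0,0,0,0,0,0.4],[0,0,0,0,0,0,0.4]],
])

```text
clock: 28.05
eef_pos: [0.6293, -0.0262, 0.009]
tool_rot: [-0.241, 0.971, -0.001, 0.003]
ft_force: [-0.4, 0.4, -0.3]
grip_width: 0.0343
```

```bash
python3 -c "
from h import *
st();
to(.63,-.0255,.001,117.4);snap('side','s11')
cv2.imwrite('pics/c11.png',cv2.resize(cv2.imread('pics/s11.png')[180:290,270:410],(700,550)))"
```

```text
t 28.05 p [ 0.6293 -0.0262  0.009 ] rot [-0.467  0.884 -0.004] z [ 0.006 -0.001 -1.   ] F [-0.4  0.4 -0.3] g 0.0343 j [-0.04  0.66  0.05  0.96 -0.   -0.53]
 d cm [ 0.07  0.07 -0.8 ] rot -0.5 j6now -30.2 j6 end -29.7
```

View pics/c11.png

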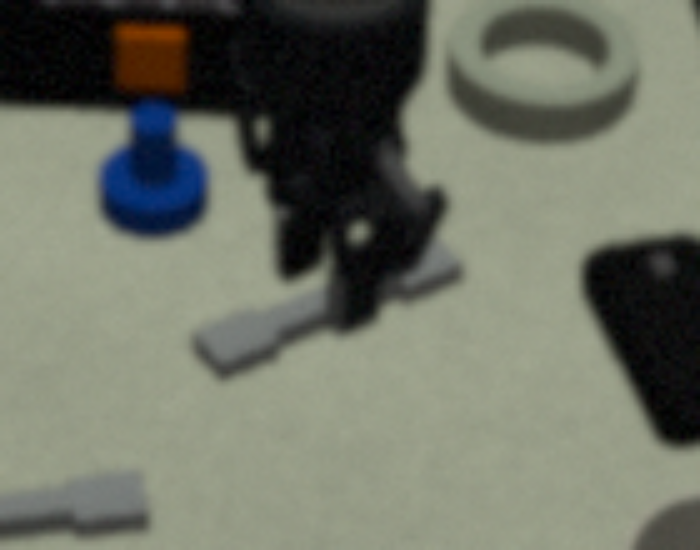

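>>> move_arm([
  [[0,0,-0.4,0,0,0,0.4],[0,0,-0.2,0,0,0,0.4],[0,0,0,0,0,0,0.3],[0,0,0,0,0,0,0],[0,0,0,0,0,0,0]],
])

```text
clock: 28.6
eef_pos: [0.63, -0.0263, 0.0033]
tool_rot: [-0.241, 0.971, -0.002, 0.003]
ft_force: [-0.2, 0.3, -0.8]
grip_width: 0.0119
```

>>> move_arm([
  [[0,0,0,0,0,0,0],[0,0,0,0,0,0,0],[0,0,0,0,0,0,0],[0,0,0,0,0,0,0],[0,0,0,0,0,0,0]],
])

```text
clock: 29.1
eef_pos: [0.6299, -0.0263, 0.0033]
tool_rot: [-0.241, 0.971, -0.002, 0.003]
ft_force: [-0.3, -0.2, 0.2]
grip_width: 0.0118
```

```bash
python3 -c "
from h import *
st()"
```

```text
t 29.1 p [ 0.6299 -0.0263  0.0033] rot [-0.467  0.884 -0.005] z [ 0.007 -0.002 -1.   ] F [-0.3 -0.2  0.2] g 0.0118 j [-0.04  0.66  0.05  0.94 -0.   -0.53]
```

>>> move_arm([
  [[0,0,2,0,0,0,0],[0,0,4,0,0,0,0],[0,0,4,0,0,6,0],[-1,3,2,0,0,8,0],[-1,4,0,0,0,8,0]],
])

```text
clock: 29.6
eef_pos: [0.6075, 0.0405, 0.124]
tool_rot: [-0.424, 0.906, -0.003, 0.0]
ft_force: [0.9, 0.4, -2.2]
grip_width: 0.012
```

```bash
python3 -c "
from h import *
st();print([case(-.01,y).round(4) for y in(.034,.088,.061)])
to(*case(-.01,.034),.12,172.3)"
```

```text
t 29.6 p [0.6075 0.0405 0.124 ] rot [-0.768  0.641 -0.005] z [ 0.002 -0.005 -1.   ] F [ 0.9  0.4 -2.2] g 0.012 j [ 0.07  0.51  0.13  1.18 -0.01 -0.81]
[array([0.469 , 0.2158]), array([0.4155, 0.223 ]), array([0.4422, 0.2194])]
 d cm [-13.86  17.53  -0.4 ] rot 32.2 j6now -46.2 j6 end -57.6
```

>>> move_arm([
  [[-2.6,3.2,0.3,0,0,6,0],[-2.7,3.4,0.3,0,0,6.5,0],[-2.7,3.4,0,0,0,6.5,0],[-2.7,3.4,0,0,0,6.5,0],[-2.2,2.6,0,0,0,4,0]],
])

```text
clock: 30.1
eef_pos: [0.4762, 0.2068, 0.1318]
tool_rot: [-0.649, 0.761, -0.003, 0.004]
ft_force: [0.9, -0.6, -0.6]
grip_width: 0.0119
```

>>> move_arm([
  [[0,0,0,0,0,0,0],[0,0,-2,0,0,0,0],[0,0,-1,0,0,0,0],[0,0,0,0,0,0,0],[0,0,0,0,0,0,0]],
])

```text
clock: 30.6
eef_pos: [0.4737, 0.2095, 0.1017]
tool_rot: [-0.651, 0.759, -0.003, 0.004]
ft_force: [0.5, 0.4, -0.3]
grip_width: 0.0117
```

```bash
python3 -c "
from h import *
st()
to(*case(-.01,.034),.01,172.3)"
```

```text
t 30.6 p [0.4737 0.2095 0.1017] rot [-0.988  0.152 -0.01 ] z [ 0.01   0.002 -1.   ] F [ 0.5  0.4 -0.3] g 0.0117 j [ 0.42  0.36 -0.18  1.02 -0.   -1.  ]
 d cm [-0.47  0.63 -9.17] rot 1.0 j6now -57.3 j6 end -57.6
```

>>> move_arm([
  [[-0.5,0.6,-1,0,0.5,1,0],[0,0,-2,0,0,0,0],[0,0,-2,0,0,0,0],[0,0,0,0,0,0,0],[0,0,0,0,0,0,0]],
])

```text
clock: 31.1
eef_pos: [0.4711, 0.2159, 0.0513]
tool_rot: [-0.657, 0.754, 0.0, 0.003]
ft_force: [0.8, -0.4, -1.0]
grip_width: 0.0117
```

```bash
python3 -c "
from h import *
st()
to(*case(-.01,.034),.01,172.3)
snap('side','s12')
cv2.imwrite('pics/c12.png',cv2.resize(cv2.imread('pics/s12.png')[80:240,190:350],(600,600)))"
```

```text
t 31.1 p [0.4711 0.2159 0.0513] rot [-0.991  0.136 -0.003] z [ 0.004  0.004 -1.   ] F [ 0.8 -0.4 -1. ] g 0.0117 j [ 0.43  0.42 -0.24  0.9   0.   -1.01]
 d cm [-0.21 -0.01 -4.13] rot 0.1 j6now -57.7 j6 end -57.6
```

View pics/c12.png

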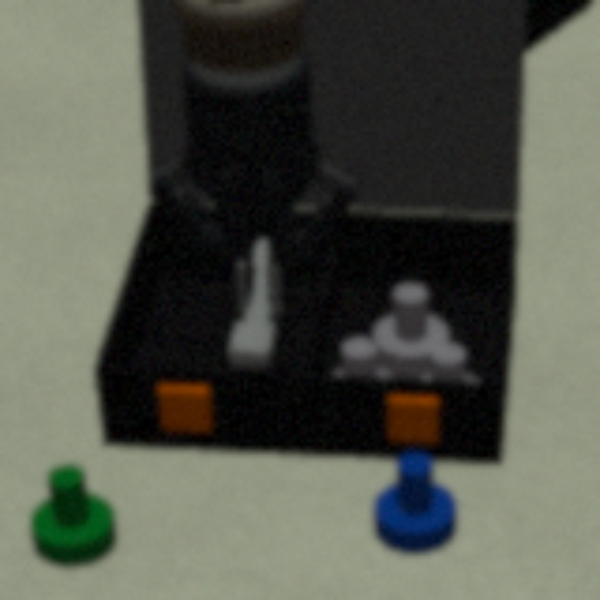

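The bar is aligned inside the near bay at about (255,310) in the crop. All three platens stand. I'll lower it.

>>> move_arm([
  [[-0.2,0,-1,0,0.2,0,0],[0,0,-1.2,0,0,0,0],[0,0,-1,0,0,0,0],[0,0,0,0,0,0,0],[0,0,0,0,0,0,0]],
])

```text
clock: 31.65
eef_pos: [0.4701, 0.2165, 0.0186]
tool_rot: [-0.657, 0.754, 0.001, 0.003]
ft_force: [1.3, -0.2, -1.3]
grip_width: 0.012
```

```bash
python3 -c "
from h import *
st()
to(*case(-.01,.034),.01,172.3)"
```

```text
t 31.65 p [0.4701 0.2165 0.0186] rot [-0.991  0.136 -0.002] z [ 0.003  0.006 -1.   ] F [ 1.3 -0.2 -1.3] g 0.012 j [ 0.43  0.46 -0.28  0.82  0.   -1.01]
 d cm [-0.12 -0.06 -0.86] rot 0.1 j6now -57.6 j6 end -57.6
```

>>> move_arm([
  [[-0.1,-0.1,-0.5,0,0,0,0],[0,0,-0.3,0,0,0,0],[0,0,0,0,0,0,0.27],[0,0,0,0,0,0,0.27],[0,0,0,0,0,0,0.27]],
])

```text
clock: 32.15
eef_pos: [0.4699, 0.2158, 0.0108]
tool_rot: [-0.657, 0.754, 0.001, 0.004]
ft_force: [-0.3, -0.2, -1.1]
grip_width: 0.0232
```

>>> move_arm([
  [[0,0,1,0,0,0,0.27],[0,0,3,0,0,0,0.27],[0,0,4,0,0,0,0.4],[0,0,4,0,0,-4,0.4],[1.5,-4,0,0,0,-6,0.4]],
])

```text
clock: 32.65
eef_pos: [0.4835, 0.1781, 0.1378]
tool_rot: [-0.59, 0.807, 0.002, 0.005]
ft_force: [1.8, 0.1, -0.0]
grip_width: 0.0345
```

>>> move_arm([
  [[1.5,-4.5,0,0,0,-8,0.4],[1.5,-4.5,0,0,0,-8,0.4],[1.5,-4.5,0,0,0,-8,0.4],[1.5,-4.5,0,0,0,-8,0.4],[1.5,-4.5,0,0,0,-8,0.4]],
])

```text
clock: 33.15
eef_pos: [0.5633, -0.0517, 0.1477]
tool_rot: [-0.268, 0.963, -0.004, 0.012]
ft_force: [0.7, 0.3, 0.0]
grip_width: 0.0342
```

```bash
python3 -c "
from h import *
st()
to(.6286,-.2412,.11,88.5)"
```

```text
t 33.15 p [ 0.5633 -0.0517  0.1477] rot [-0.517  0.856 -0.013] z [ 0.025 -0.    -1.   ] F [0.7 0.3 0. ] g 0.0342 j [-0.09  0.4   0.    1.15  0.   -0.64]
 d cm [  6.53 -18.95  -3.77] rot -32.6 j6now -36.4 j6 end -19.5
```

>>> move_arm([
  [[1.3,-4.2,-0.5,0,1.4,-8,0.4],[1.3,-4.2,-0.5,0,0,-8,0.4],[1.3,-4.2,-0.5,0,0,-8,0.4],[1.1,-4.2,-0.5,0,0,-8,0.4],[0,0,0,0,0,0,0.4]],
])

```text
clock: 33.65
eef_pos: [0.6167, -0.2338, 0.1331]
tool_rot: [0.024, 1.0, -0.004, 0.004]
ft_force: [0.0, 0.3, -0.1]
grip_width: 0.034
```

```bash
python3 -c "
from h import *
st()
to(.621,-.2412,.06,88.5)
snap('side','s13')
cv2.imwrite('pics/c13.png',cv2.resize(cv2.imread('pics/s13.png')[180:370,250:470],(660,570)))"
```

```text
t 33.65 p [ 0.6167 -0.2338  0.1331] rot [ 0.049  0.999 -0.007] z [ 0.008 -0.008 -1.   ] F [ 0.   0.3 -0.1] g 0.034 j [-0.36  0.6   0.3   1.26 -0.   -0.31]
 d cm [ 0.43 -0.74 -7.31] rot 1.3 j6now -17.8 j6 end -19.7
```

View pics/c13.png

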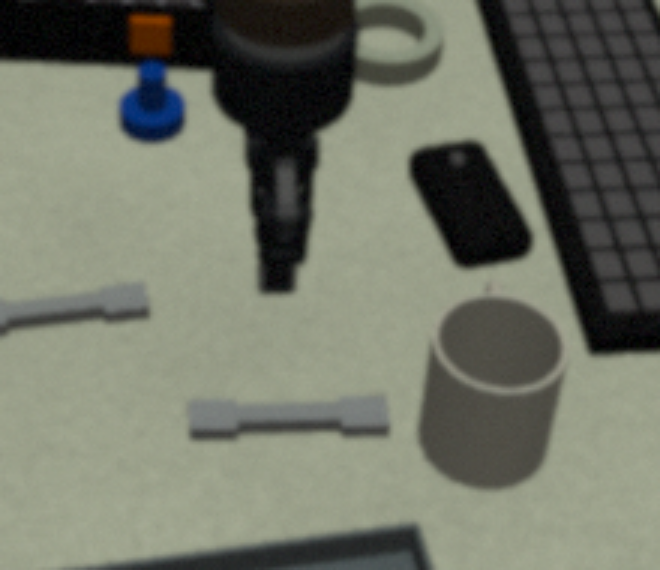

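>>> move_arm([
  [[0.3,-0.7,-1.5,0.4,0.4,1.3,0.4],[0,0,-3,0,0,0,0.4],[0,0,-3,0,0,0,0.4],[0,0,-1.5,0,0,0,0.4],[0,0,0,0,0,0,0.4]],
])

```text
clock: 34.2
eef_pos: [0.6204, -0.2336, 0.0475]
tool_rot: [0.006, 1.0, 0.001, 0.003]
ft_force: [0.0, -0.0, -0.9]
grip_width: 0.0341
```

```bash
python3 -c "
from h import *
st()
to(.621,-.2415,.003,88.5)"
```

```text
t 34.2 p [ 0.6204 -0.2336  0.0475] rot [0.011 1.    0.002] z [ 0.006  0.002 -1.   ] F [ 0.  -0.  -0.9] g 0.0341 j [-0.36  0.68  0.2   1.09  0.   -0.35]
 d cm [ 0.06 -0.79 -4.45] rot -0.8 j6now -20.1 j6 end -19.8
```

>>> move_arm([
  [[0,-0.8,-0.5,0,0.3,-0.8,0.4],[0,0,-1.2,0,0,0,0.4],[0,0,-1.2,0,0,0,0.4],[0,0,-0.3,0,0,0,0.4],[0,0,0,0,0,0,0.4]],
])

```text
clock: 34.7
eef_pos: [0.6228, -0.2405, 0.0179]
tool_rot: [0.011, 1.0, -0.0, 0.003]
ft_force: [0.4, -0.5, 0.3]
grip_width: 0.0344
```

```bash
python3 -c "
from h import *
st()
to(.621,-.2415,.003,88.5)"
```

```text
t 34.7 p [ 0.6228 -0.2405  0.0179] rot [ 0.022  1.    -0.   ] z [ 0.007 -0.    -1.   ] F [ 0.4 -0.5  0.3] g 0.0344 j [-0.37  0.71  0.19  1.04  0.   -0.35]
 d cm [-0.18 -0.1  -1.49] rot -0.2 j6now -19.9 j6 end -19.8
```

>>> move_arm([
  [[-0.2,-0.1,-0.7,0,0.3,0,0.4],[0,0,-0.6,0,0,0,0.4],[0,0,-0.1,0,0,0,0.4],[0,0,0,0,0,0,0],[0,0,0,0,0,0,0]],
])

```text
clock: 35.2
eef_pos: [0.6211, -0.242, 0.0035]
tool_rot: [0.011, 1.0, -0.0, 0.001]
ft_force: [-0.5, 0.2, -1.0]
grip_width: 0.012
```

>>> move_arm([
  [[0,0,0,0,0,0,0],[0,0,0,0,0,0,0],[0,0,0,0,0,0,0],[0,0,2,0,0,0,0],[0,0,4,0,0,0,0]],
])

```text
clock: 35.7
eef_pos: [0.6154, -0.2397, 0.0569]
tool_rot: [0.011, 1.0, 0.002, -0.006]
ft_force: [0.3, -0.1, -0.5]
grip_width: 0.0122
```

```bash
python3 -c "
from h import *
st()
to(*case(-.015,.088),.13,172.3)"
```

```text
t 35.7 p [ 0.6154 -0.2397  0.0569] rot [0.022 1.    0.005] z [-0.013  0.005 -1.   ] F [ 0.3 -0.1 -0.5] g 0.0122 j [-0.37  0.68  0.23  1.14  0.   -0.35]
 d cm [-20.06  45.78   7.31] rot 83.6 j6now -20.0 j6 end -54.6
```

>>> move_arm([
  [[0,0.5,4,0,-0.8,0,0],[-1,2,4,0,0,6,0],[-1.6,3.8,0,0,0,7,0],[-1.6,3.8,0,0,0,7,0],[-1.6,3.8,0,0,0,7,0]],
])

```text
clock: 36.2
eef_pos: [0.5612, -0.1035, 0.1465]
tool_rot: [-0.227, 0.974, -0.001, 0.008]
ft_force: [0.5, 1.0, -0.9]
grip_width: 0.0119
```

>>> move_arm([
  [[-1.6,3.8,0,0,0,7,0],[-1.6,3.8,0,0,0,7,0],[-1.6,3.8,0,0,0,7,0],[-1.6,3.8,0,0,0,7,0],[-1.6,3.8,0,0,0,7,0]],
])

```text
clock: 36.7
eef_pos: [0.4771, 0.0933, 0.1481]
tool_rot: [-0.52, 0.854, 0.002, 0.01]
ft_force: [0.7, 0.1, -2.4]
grip_width: 0.0119
```

```bash
python3 -c "
from h import *
st()
to(*case(-.018,.088),.13,172.3)"
```

```text
t 36.7 p [0.4771 0.0933 0.1481] rot [-0.888  0.46  -0.008] z [ 0.015  0.013 -1.   ] F [ 0.7  0.1 -2.4] g 0.0119 j [ 0.19  0.25 -0.2   1.1   0.01 -0.91]
 d cm [-6.27 12.18 -1.81] rot 19.7 j6now -51.9 j6 end -54.9
```

>>> move_arm([
  [[-1.9,3.4,0,-0.8,0.8,6,0],[-1.8,3.3,0,0,0,6,0],[-1.6,3,-1,0,0,6,0],[-0.6,1.2,-1,0,0,1.5,0],[0,0,0,0,0,0,0]],
])

```text
clock: 37.2
eef_pos: [0.4132, 0.2109, 0.1295]
tool_rot: [-0.666, 0.746, 0.0, 0.002]
ft_force: [-0.2, -0.4, -1.1]
grip_width: 0.0116
```

>>> move_arm([
  [[0,0,-1.5,0,0,0,0],[0,0,-1.5,0,0,0,0],[0,0,0,0,0,0,0],[0,0,0,0,0,0,0],[0,0,0,0,0,0,0]],
])

```text
clock: 37.7
eef_pos: [0.4156, 0.2097, 0.1017]
tool_rot: [-0.665, 0.747, -0.001, 0.004]
ft_force: [0.3, 0.2, -1.9]
grip_width: 0.0118
```

```bash
python3 -c "
from h import *
st()
to(*case(-.018,.088),.05,172.3)"
```

```text
t 37.7 p [0.4156 0.2097 0.1017] rot [-0.993  0.116 -0.008] z [ 0.008  0.004 -1.   ] F [ 0.3  0.2 -1.9] g 0.0118 j [ 0.47  0.27 -0.32  0.98 -0.   -0.99]
 d cm [-0.12  0.54 -5.17] rot -1.0 j6now -56.5 j6 end -54.9
```

>>> move_arm([
  [[-0.1,0.5,-1,-0.2,0.4,-1,0],[0,0,-2,0,0,0,0],[0,0,-2,0,0,0,0],[0,0,0,0,0,0,0],[0,0,0,0,0,0,0]],
])

```text
clock: 38.2
eef_pos: [0.4178, 0.2164, 0.0524]
tool_rot: [-0.656, 0.755, -0.001, 0.004]
ft_force: [0.4, 0.1, -1.0]
grip_width: 0.0117
```

```bash
python3 -c "
from h import *
st()
to(*case(-.018,.088),.01,172.3)
snap('side','s14')
cv2.imwrite('pics/c14.png',cv2.resize(cv2.imread('pics/s14.png')[80:240,190:350],(600,600)))"
```

```text
t 38.2 p [0.4178 0.2164 0.0524] rot [-0.99   0.139 -0.006] z [ 0.006  0.003 -1.   ] F [ 0.4  0.1 -1. ] g 0.0117 j [ 0.48  0.34 -0.37  0.86 -0.   -0.95]
 d cm [-0.34 -0.13 -4.24] rot 0.3 j6now -54.6 j6 end -54.9
```

View pics/c14.png

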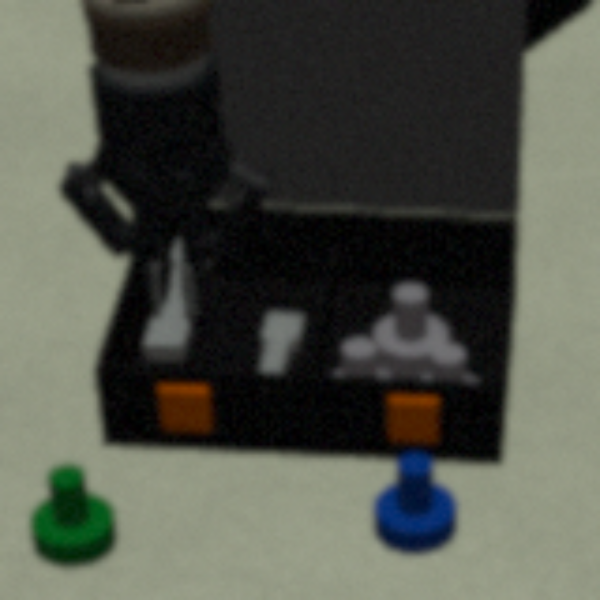

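>>> move_arm([
  [[-0.2,-0.1,-0.8,0,0.3,0,0],[-0.1,0,-0.8,0,0,0,0],[0,0,-0.7,0,0,0,0],[0,0,0,0,0,0,0],[0,0,0,0,0,0,0]],
])

```text
clock: 38.75
eef_pos: [0.4159, 0.2161, 0.0295]
tool_rot: [-0.656, 0.755, 0.001, 0.003]
ft_force: [0.6, -0.1, -1.2]
grip_width: 0.0118
```

```bash
python3 -c "
from h import *
st()
to(*case(-.018,.088),.01,172.3)
snap('side','s15')
cv2.imwrite('pics/c15.png',cv2.resize(cv2.imread('pics/s15.png')[80:240,190:350],(600,600)))"
```

```text
t 38.75 p [0.4159 0.2161 0.0295] rot [-0.99   0.14  -0.003] z [ 0.004  0.005 -1.   ] F [ 0.6 -0.1 -1.2] g 0.0118 j [ 0.48  0.37 -0.4   0.8   0.   -0.95]
 d cm [-0.15 -0.1  -1.95] rot 0.3 j6now -54.6 j6 end -54.9
```

View pics/c15.png

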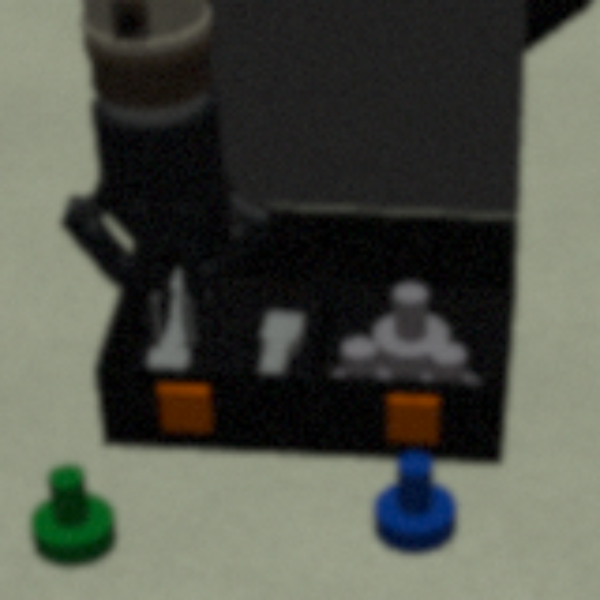

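>>> move_arm([
  [[-0.1,-0.1,-0.4,0,0,0,0],[0,0,-0.3,0,0,0,0],[0,0,0,0,0,0,0.27],[0,0,0,0,0,0,0.27],[0,0,0,0,0,0,0.27]],
])

```text
clock: 39.3
eef_pos: [0.4157, 0.2154, 0.0228]
tool_rot: [-0.656, 0.755, 0.0, 0.004]
ft_force: [-0.4, 0.1, -0.5]
grip_width: 0.0228
```

>>> move_arm([
  [[0,0,1,0,0,0,0.27],[0,0,3,0,0,0,0.27],[0,0,4,0,0,0,0.4],[0,-1,3,0,0,-5,0.4],[0.6,-4,0,0,0,-7,0.4]],
])

```text
clock: 39.8
eef_pos: [0.4214, 0.1671, 0.1394]
tool_rot: [-0.573, 0.819, 0.001, 0.005]
ft_force: [1.2, -1.0, -0.6]
grip_width: 0.0341
```

>>> move_arm([
  [[0.8,-4,0,0,0,-7,0.4],[0.8,-4.5,0,0,0,-8,0.4],[0.8,-4.5,0,0,0,-8,0.4],[0.8,-4.5,0,0,0,-8,0.4],[0.8,-4.5,0,0,0,-8,0.4]],
])

```text
clock: 40.3
eef_pos: [0.4648, -0.0583, 0.1479]
tool_rot: [-0.257, 0.966, -0.004, 0.012]
ft_force: [1.5, 0.0, 0.3]
grip_width: 0.0343
```

```bash
python3 -c "
from h import *
st()
to(.4838,-.1413,.11,96)
snap('side','s16')"
```

```text
t 40.3 p [ 0.4648 -0.0583  0.1479] rot [-0.496  0.868 -0.014] z [ 0.025 -0.002 -1.   ] F [1.5 0.  0.3] g 0.0343 j [-0.13  0.22 -0.25  1.08  0.   -0.64]
 d cm [ 1.9  -8.3  -3.79] rot -23.7 j6now -36.9 j6 end -22.3
```

View pics/s16.png

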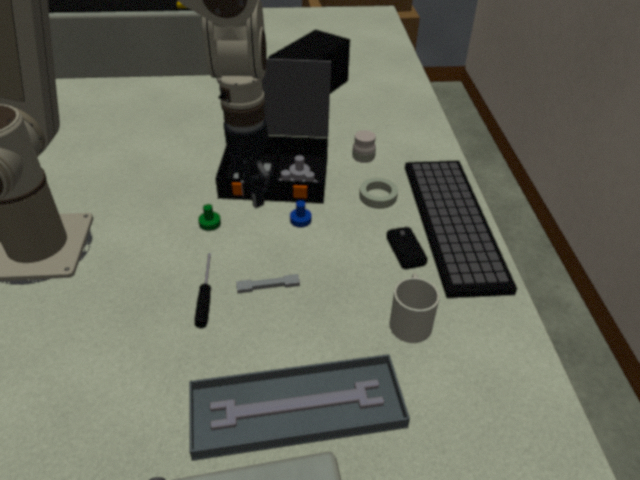

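The last bar is at (268,283), unmoved. I'll go for it.

>>> move_arm([
  [[0.7,-2.8,-0.5,0,1.4,-8,0.4],[0.7,-2.8,-0.5,0,0,-8,0.4],[0.5,-2.2,-0.5,0,0,-7,0.4],[0,0,-1,0,0,0,0.4],[0,0,0,0,0,0,0.4]],
])

```text
clock: 40.85
eef_pos: [0.4869, -0.1496, 0.1271]
tool_rot: [-0.047, 0.999, -0.006, 0.003]
ft_force: [-1.2, -0.1, -0.6]
grip_width: 0.0342
```

```bash
python3 -c "
from h import *
st()
to(.4838,-.1413,.05,96)"
```

```text
t 40.85 p [ 0.4869 -0.1496  0.1271] rot [-0.094  0.995 -0.012] z [ 0.006 -0.012 -1.   ] F [-1.2 -0.1 -0.6] g 0.0342 j [-0.29  0.32 -0.17  1.07 -0.01 -0.39]
 d cm [-0.31  0.83 -7.71] rot 0.6 j6now -22.2 j6 end -22.3
```

>>> move_arm([
  [[-0.3,0.8,-2,0.7,0.3,0.5,0.4],[0,0,-3,0,0,0,0.4],[0,0,-3,0,0,0,0.4],[0,0,-0.5,0,0,0,0.4],[0,0,0,0,0,0,0.4]],
])

```text
clock: 41.35
eef_pos: [0.4845, -0.1362, 0.0439]
tool_rot: [-0.059, 0.998, 0.001, 0.003]
ft_force: [0.9, -0.2, 0.9]
grip_width: 0.0339
```

```bash
python3 -c "
from h import *
st()
to(.4838,-.1413,.003,96)"
```

```text
t 41.35 p [ 0.4845 -0.1362  0.0439] rot [-0.117  0.993  0.001] z [ 0.005  0.001 -1.   ] F [ 0.9 -0.2  0.9] g 0.0339 j [-0.28  0.41 -0.29  0.87  0.   -0.39]
 d cm [-0.07 -0.51 -4.09] rot -0.7 j6now -22.5 j6 end -22.3
```

>>> move_arm([
  [[-0.1,-0.5,-0.8,0,0.3,-0.7,0.4],[-0.1,0,-1.2,0,0,0,0.4],[-0.1,0,-1.0,0,0,0,0.4],[0,0,0,0,0,0,0.4],[0,0,0,0,0,0,0.4]],
])

```text
clock: 41.85
eef_pos: [0.4843, -0.1415, 0.0156]
tool_rot: [-0.053, 0.999, -0.0, 0.003]
ft_force: [-0.1, 0.6, -0.8]
grip_width: 0.0345
```

```bash
python3 -c "
from h import *
st()
to(.4838,-.1413,.003,96)
snap('side','s17')
cv2.imwrite('pics/c17.png',cv2.resize(cv2.imread('pics/s17.png')[220:330,200:340],(700,550)))"
```

```text
t 41.85 p [ 0.4843 -0.1415  0.0156] rot [-0.107  0.994 -0.001] z [ 0.006 -0.    -1.   ] F [-0.1  0.6 -0.8] g 0.0345 j [-0.29  0.45 -0.31  0.8   0.   -0.39]
 d cm [-0.05  0.02 -1.26] rot -0.1 j6now -22.5 j6 end -22.3
```

View pics/c17.png

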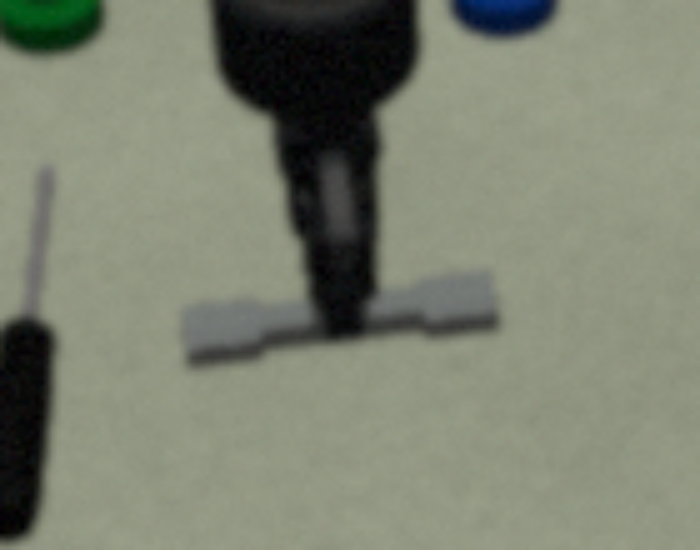

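>>> move_arm([
  [[0,0,-0.7,0,0.3,0,0.4],[0,0,-0.4,0,0,0,0.4],[0,0,0,0,0,0,0.4],[0,0,0,0,0,0,0],[0,0,0,0,0,0,0]],
])

```text
clock: 42.4
eef_pos: [0.4848, -0.1418, 0.0045]
tool_rot: [-0.053, 0.999, -0.0, 0.001]
ft_force: [0.5, -0.1, -1.4]
grip_width: 0.0118
```

>>> move_arm([
  [[0,0,0,0,0,0,0],[0,0,0,0,0,0,0],[0,0,0,0,0,0,0],[0,0,2,0,0,0,0],[0,0,4,0,0,0,0]],
])

```text
clock: 42.9
eef_pos: [0.4794, -0.1402, 0.0602]
tool_rot: [-0.053, 0.999, 0.002, -0.006]
ft_force: [-0.3, 0.2, -0.8]
grip_width: 0.0117
```

```bash
python3 -c "
from h import *
st()
to(*case(-.01,.061),.14,172.3)"
```

```text
t 42.9 p [ 0.4794 -0.1402  0.0602] rot [-0.107  0.994  0.004] z [-0.011  0.003 -1.   ] F [-0.3  0.2 -0.8] g 0.0117 j [-0.28  0.39 -0.26  0.93 -0.   -0.39]
 d cm [-3.72 35.96  7.98] rot 76.2 j6now -22.4 j6 end -55.9
```

>>> move_arm([
  [[0,0.5,4,0,-0.6,0,0],[-0.2,2,3.5,0,0,6,0],[-0.4,3.5,0,0,0,7.5,0],[-0.4,3.5,0,0,0,7.5,0],[-0.4,3.5,0,0,0,7.5,0]],
])

```text
clock: 43.4
eef_pos: [0.4692, -0.011, 0.144]
tool_rot: [-0.302, 0.953, -0.001, 0.006]
ft_force: [-0.8, 0.5, -0.8]
grip_width: 0.0115
```

>>> move_arm([
  [[-0.4,3.5,0,0,0,7.5,0],[-0.4,3.5,0,0,0,7.5,0],[-0.4,3.5,0,0,0,7.5,0],[-0.4,3.5,0,0,0,7.5,0],[0,0,0,0,0,0,0]],
])

```text
clock: 43.9
eef_pos: [0.4509, 0.1377, 0.1446]
tool_rot: [-0.55, 0.835, 0.001, 0.007]
ft_force: [0.1, 0.3, -1.1]
grip_width: 0.0119
```

```bash
python3 -c "
from h import *
st()
to(*case(-.01,.061),.11,172.3)"
```

```text
t 43.9 p [0.4509 0.1377 0.1446] rot [-0.919  0.394 -0.006] z [ 0.011  0.01  -1.   ] F [ 0.1  0.3 -1.1] g 0.0119 j [ 0.29  0.23 -0.24  1.08  0.01 -0.87]
 d cm [-0.86  8.17 -3.46] rot 15.5 j6now -50.0 j6 end -55.9
```

>>> move_arm([
  [[-0.3,3,0,-0.6,0.6,5,0],[-0.3,3,-1,0,0,5,0],[-0.3,2,-1,0,0,5,0],[0,0,-1,0,0,0,0],[0,0,0,0,0,0,0]],
])

```text
clock: 44.4
eef_pos: [0.4414, 0.2185, 0.1133]
tool_rot: [-0.656, 0.754, -0.001, -0.001]
ft_force: [-0.3, -0.1, -2.4]
grip_width: 0.0117
```

```bash
python3 -c "
from h import *
st()
to(*case(-.01,.061),.06,172.3)"
```

```text
t 44.4 p [0.4414 0.2185 0.1133] rot [-0.99   0.138 -0.001] z [ 0.    -0.003 -1.   ] F [-0.3 -0.1 -2.4] g 0.0117 j [ 0.46  0.31 -0.22  1.04 -0.   -0.97]
 d cm [ 0.08  0.09 -5.33] rot 0.3 j6now -55.6 j6 end -55.9
```

>>> move_arm([
  [[0,0.1,-1.5,0,0,0,0],[0,0,-2,0,0,0,0],[0,0,-1.5,0,0,0,0],[0,0,0,0,0,0,0],[0,0,0,0,0,0,0]],
])

```text
clock: 44.9
eef_pos: [0.4431, 0.2136, 0.0635]
tool_rot: [-0.651, 0.759, -0.003, -0.001]
ft_force: [0.4, 0.5, -1.0]
grip_width: 0.0118
```

```bash
python3 -c "
from h import *
st()
to(*case(-.01,.061),.026,172.3)
snap('side','s18')
cv2.imwrite('pics/c18.png',cv2.resize(cv2.imread('pics/s18.png')[80:240,190:350],(600,600)))"
```

```text
t 44.9 p [0.4431 0.2136 0.0635] rot [-0.988  0.152 -0.002] z [ 0.002 -0.005 -1.   ] F [ 0.4  0.5 -1. ] g 0.0118 j [ 0.45  0.37 -0.29  0.91 -0.01 -0.97]
 d cm [-0.09  0.58 -3.75] rot 1.1 j6now -55.3 j6 end -55.9
```

View pics/c18.png

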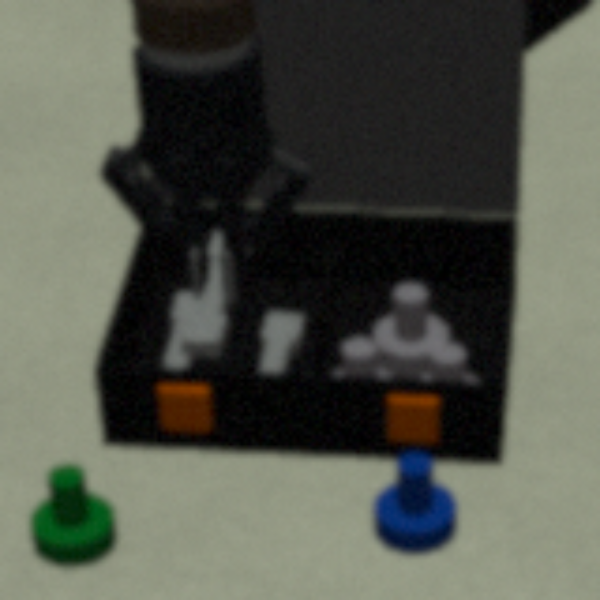

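>>> move_arm([
  [[-0.1,0.5,-0.8,0.3,0,1,0],[0,0,-1.2,0,0,0,0],[0,0,-1.2,0,0,0,0],[0,0,0,0,0,0,0],[0,0,0,0,0,0,0]],
])

```text
clock: 45.45
eef_pos: [0.4441, 0.2194, 0.0316]
tool_rot: [-0.658, 0.753, -0.001, 0.003]
ft_force: [-0.8, -0.3, -1.0]
grip_width: 0.0121
```

```bash
python3 -c "
from h import *
st()
to(*case(-.01,.061),.023,172.3)"
```

```text
t 45.45 p [0.4441 0.2194 0.0316] rot [-0.991  0.135 -0.006] z [ 0.007  0.003 -1.   ] F [-0.8 -0.3 -1. ] g 0.0121 j [ 0.46  0.41 -0.32  0.83 -0.   -0.98]
 d cm [-0.18  0.01 -0.86] rot 0.1 j6now -55.9 j6 end -55.9
```

>>> move_arm([
  [[-0.2,0,-0.5,0,0,0,0],[0,0,-0.2,0,0,0,0],[0,0,0,0,0,0,0.27],[0,0,0,0,0,0,0.27],[0,0,0,0,0,0,0.27]],
])

```text
clock: 45.95
eef_pos: [0.443, 0.2202, 0.0254]
tool_rot: [-0.658, 0.753, -0.002, 0.005]
ft_force: [0.7, -0.5, 0.1]
grip_width: 0.0232
```

>>> move_arm([
  [[0,0,1,0,0,0,0.27],[0,0,3,0,0,0,0.27],[0,0,4,0,0,0,0.2],[0,0,5,0,0,0,0],[-1,-4,4,0,0,-5,0]],
])

```text
clock: 46.45
eef_pos: [0.4315, 0.186, 0.1928]
tool_rot: [-0.625, 0.781, -0.0, 0.001]
ft_force: [0.3, -0.7, 1.2]
grip_width: -0.0
```

>>> move_arm([
  [[-1,-5,2,0,0,-7,0],[-1,-5,2,0,0,-7,0],[-1,-5,2,0,0,-7,0],[-1,-5,0,0,0,-7,0],[0,0,0,0,0,-3,0]],
])

```text
clock: 46.95
eef_pos: [0.3958, -0.0051, 0.2609]
tool_rot: [-0.383, 0.924, -0.007, 0.011]
ft_force: [-0.1, 1.2, -0.1]
grip_width: -0.0002
```

```bash
python3 - <<'E'
from h import *
st()
snap('side','s19');snap('top','t19')
a=cv2.imread('pics/s19.png')[80:240,190:350];b=cv2.imread('pics/t19.png')[160:340,80:260]
cv2.imwrite('pics/c19.png',np.clip(1.6*np.hstack([cv2.resize(a,(400,400)),cv2.resize(b,(400,400))]).astype(float),0,255).astype(np.uint8))
for c,f in(('top','t19'),('side','s19')):
    d=np.load(f'pics/{f}.npy');P=cloud(c,d);im=cv2.imread(f'pics/{f}.png').astype(int)
    X=(P[...,:2]-C0)@cx;Y=(P[...,:2]-C0)@cy
    m=((abs(X)<.09)&(abs(Y)<.119)&(im.min(-1)>65)&(P[...,2]<.062)).astype(np.uint8)
    n,l,s,_=cv2.connectedComponentsWithStats(m)
    for k in range(1,n):
        if s[k,4]>25:
            q=l==k; print(c,s[k,4],'X',np.percentile(X[q],[2,50,98]).round(3),'Y',np.percentile(Y[q],[2,50,98]).round(3),'z',np.percentile(P[q][:,2],[5,50,95]).round(3))
E
```

```text
t 46.95 p [ 0.3958 -0.0051  0.2609] rot [-0.707  0.707 -0.021] z [ 0.026 -0.004 -1.   ] F [-0.1  1.2 -0.1] g -0.0002 j [-0.01 -0.   -0.2   1.35 -0.   -0.8 ]
top 285 X [-0.078 -0.056 -0.032] Y [-0.112 -0.088 -0.067] z [0.018 0.024 0.057]
top 301 X [-0.014  0.006  0.03 ] Y [-0.083 -0.058 -0.038] z [0.018 0.024 0.056]
top 202 X [-0.063 -0.05  -0.032] Y [-0.057 -0.032 -0.011] z [0.018 0.024 0.058]
top 316 X [-0.063 -0.008  0.033] Y [0.014 0.026 0.037] z [0.006 0.017 0.021]
top 883 X [-0.068 -0.009  0.052] Y [0.051 0.077 0.099] z [0.006 0.017 0.021]
side 43 X [-0.004  0.007  0.03 ] Y [-0.068 -0.059 -0.049] z [0.053 0.056 0.059]
side 333 X [-0.031  0.018  0.054] Y [0.053 0.078 0.101] z [0.011 0.018 0.021]
side 138 X [-0.03   0.007  0.039] Y [0.016 0.028 0.039] z [0.01  0.018 0.021]
side 253 X [-0.065 -0.01   0.027] Y [-0.094 -0.059 -0.024] z [0.021 0.026 0.057]
```

View pics/c19.png

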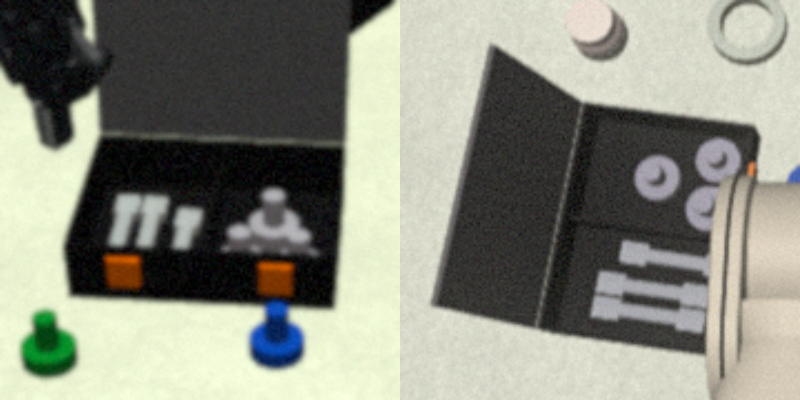

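All three bars lie flat in the near bay and all three platens stand in the far bay (tops at 17–21 mm and 56 mm). Next is the lid, so I'll go over it with the fingers shut.

>>> move_arm([
  [[0,1,4,0,1.4,4,0],[0.8,2.5,3.5,0,0,4,0],[1.5,4.5,0.5,0,0,4,0],[1.5,4.5,0,0,0,4,0],[1.5,4.5,0,0,0,4,0]],
])

```text
clock: 47.55
eef_pos: [0.4437, 0.1733, 0.3425]
tool_rot: [-0.548, 0.837, 0.0, -0.003]
ft_force: [1.0, -0.8, 0.7]
grip_width: 0.0001
```

```bash
python3 -c "
from h import *
st()
to(*case(.175,0),.335,172.3)"
```

```text
t 47.55 p [0.4437 0.1733 0.3425] rot [-0.917  0.4    0.003] z [-0.005 -0.003 -1.   ] F [ 1.  -0.8  0.7] g 0.0001 j [ 0.37  0.18  0.21  1.61 -0.   -0.79]
 d cm [ 8.36 22.13 -0.75] rot 15.9 j6now -45.0 j6 end -45.5
```

>>> move_arm([
  [[1.5,4,0,0,0,3,0],[1.7,4.5,0,0,0,3,0],[1.7,4.5,0,0,0,3,0],[1.7,4.5,0,0,0,3,0],[1.4,3.7,0,0,0,3,0]],
])

```text
clock: 48.05
eef_pos: [0.5195, 0.3998, 0.3431]
tool_rot: [-0.665, 0.746, -0.0, -0.002]
ft_force: [1.8, 0.0, 0.1]
grip_width: 0.0002
```

>>> move_arm([
  [[0,0,0,0,0,0,0],[0,0,0,0,0,0,0],[0,0,0,0,0,0,0],[0,0,0,0,0,0,0],[0,0,0,0,0,0,0]],
])

```text
clock: 48.55
eef_pos: [0.5159, 0.4078, 0.3369]
tool_rot: [-0.671, 0.741, 0.001, -0.006]
ft_force: [-0.0, -0.2, -0.2]
grip_width: -0.0
```

```bash
python3 -c "
from h import *
st()
to(*case(.178,0),.22,172.3)
snap('side','s20');snap('top','t20')
a=cv2.imread('pics/s20.png')[0:220,170:390];b=cv2.imread('pics/t20.png')[120:340,60:280]
cv2.imwrite('pics/c20.png',np.hstack([cv2.resize(a,(400,400)),cv2.resize(b,(400,400))]))"
```

```text
t 48.55 p [0.5159 0.4078 0.3369] rot [-0.995  0.099  0.009] z [-0.01  -0.007 -1.   ] F [-0.  -0.2 -0.2] g -0.0 j [ 0.67  0.61  0.84  1.81  0.   -0.8 ]
 d cm [  1.18  -1.02 -11.69] rot -2.0 j6now -46.0 j6 end -45.3
```

View pics/c20.png

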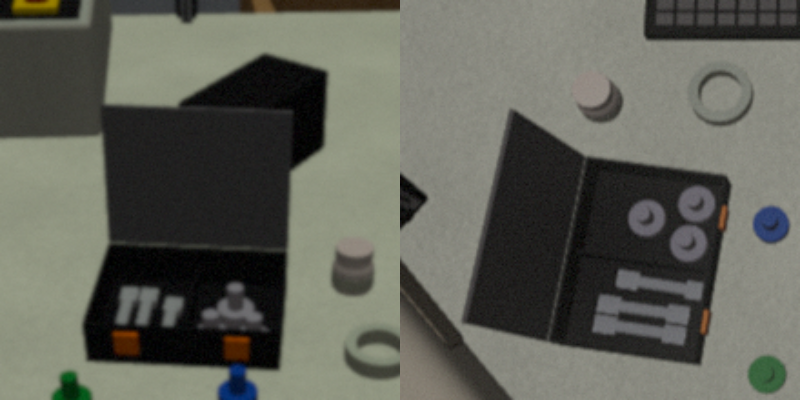

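```bash
python3 -c "
from h import *
d=np.load('pics/top1.npy');P=cloud('top',d);q=P[(P[...,1]>.39)&(P[...,2]>.03)&(P[...,0]>.2)&(P[...,0]<.8)&(d>0)]
print(q[:,1].min(),q[q[:,1].argmin()],q[:,2].max(),q[:,0].min(),q[:,0].max())
X=(P[...,:2]-C0)@cx
for th in np.arange(1.85,-.05,-.1):
  r=.172 if th>1 else .16; dd=.016 if th>1.2 else .010
  x=.095-r*np.cos(th)+dd*np.sin(th); z=.0605+r*np.sin(th)+dd*np.cos(th)
  print(round(th,2),case(x,0).round(3),round(x,3),round(z,3))
"
```

```text
0.5271621112769216 [0.59416215 0.52716211 0.07771687] 0.14878560689145393 0.49690502429577965 0.7424550853913336
1.85 [0.525 0.378] 0.158 0.221
1.75 [0.523 0.361] 0.141 0.227
1.65 [0.521 0.345] 0.125 0.231
1.55 [0.518 0.328] 0.107 0.233
1.45 [0.516 0.311] 0.09 0.233
1.35 [0.514 0.293] 0.073 0.232
1.25 [0.511 0.277] 0.056 0.229
1.15 [0.509 0.255] 0.034 0.222
1.05 [0.506 0.239] 0.018 0.215
0.95 [0.505 0.231] 0.01 0.196
0.85 [0.504 0.218] -0.003 0.187
0.75 [0.502 0.206] -0.015 0.177
0.65 [0.5   0.195] -0.026 0.165
0.55 [0.499 0.185] -0.036 0.153
0.45 [0.498 0.177] -0.045 0.139
0.35 [0.497 0.17 ] -0.052 0.125
0.25 [0.496 0.164] -0.058 0.11
0.15 [0.496 0.16 ] -0.062 0.094
0.05 [0.495 0.157] -0.064 0.078
```

>>> move_arm([
  [[0.9,-0.6,0,0,-0.6,-2,0],[0,0,-3,0,0,0,0],[0,0,-4,0,0,0,0],[0,0,-3.5,0,0,0,0],[0,0,0,0,0,0,0]],
])

```text
clock: 49.15
eef_pos: [0.5287, 0.3963, 0.2352]
tool_rot: [-0.653, 0.757, -0.005, 0.005]
ft_force: [-1.8, 0.0, -1.2]
grip_width: 0.0001
```

```bash
python3 -c "
from h import *
st()
to(*case(.16,0),.225,172.3)
snap('top','t21')
b=cv2.imread('pics/t21.png')[120:340,60:280]
cv2.imwrite('pics/c21.png',cv2.resize(b,(500,500)))"
```

```text
t 49.15 p [0.5287 0.3963 0.2352] rot [-0.989  0.147 -0.013] z [ 0.013 -0.001 -1.   ] F [-1.8  0.  -1.2] g 0.0001 j [ 0.65  0.57  0.51  1.5  -0.01 -0.78]
 d cm [-0.34 -1.66 -1.02] rot 0.8 j6now -44.4 j6 end -46.4
```

View pics/c21.png

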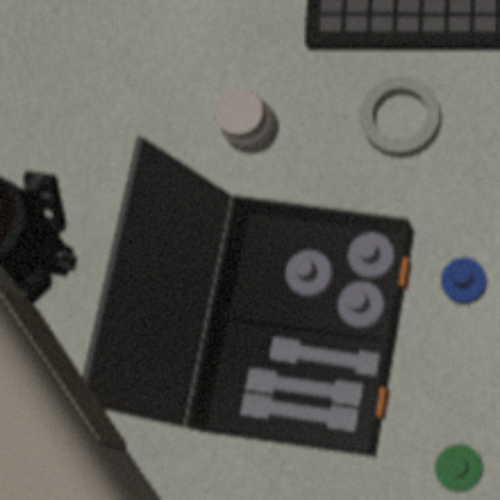

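>>> move_arm([
  [[0,0,-0.8,0,0.5,0,0],[-0.2,-1.5,0,0,0,0,0],[-0.2,-1.5,0,0,0,0,0],[-0.2,-1.5,0,0,0,0,0],[-0.2,-1.5,0,0,0,0,0]],
])

```text
clock: 49.7
eef_pos: [0.5285, 0.3412, 0.2427]
tool_rot: [-0.653, 0.757, -0.002, 0.015]
ft_force: [-0.7, 1.9, -0.1]
grip_width: -0.0002
```

```bash
cat >> h.py <<'E'
def lidstat(tag,save=True):
    o=bot.get_obs();r=np.array(o['eef_pos'][:2])-C0;print('case X,Y,z',round(r@cx,3),round(r@cy,3),round(o['eef_pos'][2],3))
    for c in('side',):
        p,d=snap(c,tag);P=cloud(c,d);X=(P[...,:2]-C0)@cx;Y=(P[...,:2]-C0)@cy;Z=P[...,2]
        for lo,hi in((-.12,-.07),(.07,.12)):
            m=(Y>lo)&(Y<hi)&(X<.16)&(X>-.12)&(Z>.066)&(Z<.27)&(d>0)
            # keep dark pixels
            m&=(p.max(-1)<75)
            if m.sum()>20:
                a=np.arctan2(Z[m]-.0605,.095-X[m]); print(c,lo,m.sum(),'theta med',np.round(np.percentile(a,[10,50,90]),3),'zmax',round(np.percentile(Z[m],98),3))
E
python3 -c "
from h import *
st();lidstat('s22')"
```

```text
t 49.7 p [0.5285 0.3412 0.2427] rot [-0.989  0.148 -0.022] z [ 0.025  0.018 -1.   ] F [-0.7  1.9 -0.1] g -0.0002 j [ 0.57  0.48  0.38  1.44  0.   -0.85]
case X,Y,z 0.122 -0.008 0.243
side -0.12 1510 theta med [1.584 1.626 1.678] zmax 0.25
side 0.07 1447 theta med [1.579 1.623 1.667] zmax 0.248
```

View pics/s22.png

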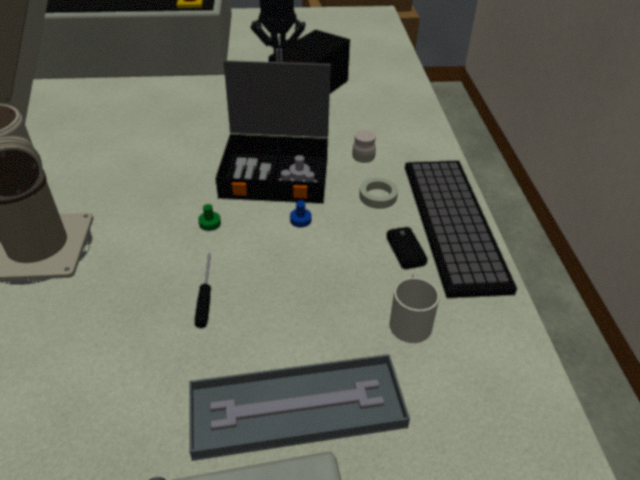

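The lid is moving (θ≈1.62). The tip crept up to z=0.243, so I'll lower it and keep pushing.

>>> move_arm([
  [[0,0.2,-1.2,-1,1.4,0,0],[-0.4,0,-0.8,0,0,0,0],[-0.3,-1.5,-0.3,0,0,0,0],[-0.2,-1.5,-0.3,0,0,0,0],[-0.2,-1.5,-0.3,0,0,0,0]],
])

```text
clock: 50.25
eef_pos: [0.5216, 0.3024, 0.2167]
tool_rot: [-0.653, 0.757, -0.0, 0.006]
ft_force: [0.4, 0.9, 1.3]
grip_width: 0.0
```

```bash
python3 -c "
from h import *
st();lidstat('s23')"
```

```text
t 50.25 p [0.5216 0.3024 0.2167] rot [-0.989  0.146 -0.008] z [ 0.009  0.007 -1.   ] F [0.4 0.9 1.3] g 0.0 j [ 0.52  0.44  0.26  1.37  0.   -0.9 ]
case X,Y,z 0.083 -0.007 0.217
side -0.12 1325 theta med [1.36  1.392 1.438] zmax 0.248
side 0.07 1283 theta med [1.361 1.391 1.434] zmax 0.247
```

>>> move_arm([
  [[-0.3,-1.7,-0.2,-0.4,0.5,0,0],[-0.3,-1.7,-0.4,0,0,0,0],[-0.3,-1.7,-0.6,0,0,0,0],[-0.3,-1.6,-0.8,0,0,0,0],[-0.2,-1.5,-1.0,0,0,0,0]],
])

```text
clock: 50.8
eef_pos: [0.508, 0.2196, 0.185]
tool_rot: [-0.655, 0.756, 0.0, 0.0]
ft_force: [0.2, 2.0, 0.3]
grip_width: 0.0001
```

```bash
python3 -c "
from h import *
st();lidstat('s24')"
```

```text
t 50.8 p [0.508  0.2196 0.185 ] rot [-0.99   0.142 -0.   ] z [ 0.     0.001 -1.   ] F [0.2 2.  0.3] g 0.0001 j [ 0.41  0.37  0.06  1.26  0.   -1.02]
case X,Y,z -0.001 -0.004 0.185
side -0.12 532 theta med [0.831 0.841 0.866] zmax 0.205
side 0.07 518 theta med [0.832 0.841 0.867] zmax 0.205
```

View pics/s24.png

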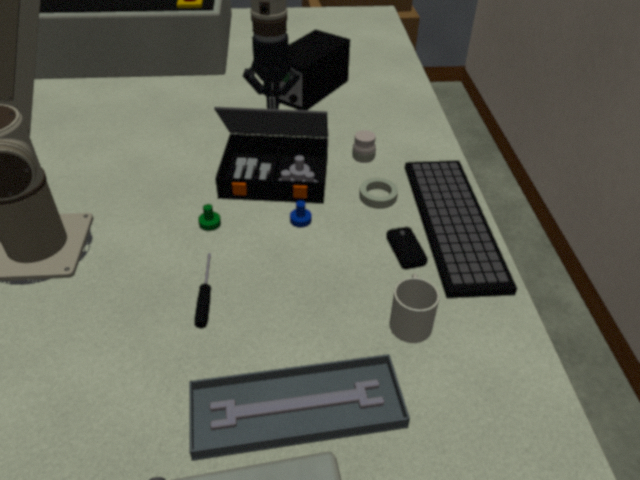

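>>> move_arm([
  [[-0.2,-1.2,-1.1,0,0,0,0],[-0.2,-1.1,-1.2,0,0,0,0],[-0.1,-1.0,-1.3,0,0,0,0],[-0.1,-0.8,-1.3,0,0,0,0],[-0.1,-0.7,-1.4,0,0,0,0]],
])

```text
clock: 51.35
eef_pos: [0.5011, 0.1695, 0.12]
tool_rot: [-0.655, 0.756, 0.0, -0.001]
ft_force: [-0.2, 0.9, 0.2]
grip_width: 0.0001
```

```bash
python3 -c "
from h import *
st();lidstat('s25')"
```

```text
t 51.35 p [0.5011 0.1695 0.12  ] rot [-0.99   0.143  0.001] z [-0.001 -0.001 -1.   ] F [-0.2  0.9  0.2] g 0.0001 j [ 0.33  0.37 -0.11  1.09 -0.   -1.1 ]
case X,Y,z -0.052 -0.004 0.12
side -0.12 472 theta med [0.358 0.396 0.543] zmax 0.129
side 0.07 454 theta med [0.364 0.397 0.532] zmax 0.129
```

>>> move_arm([
  [[0,-0.4,-1.3,0,0,0,0],[0,-0.3,-1.3,0,0,0,0],[0,-0.2,-1.2,0,0,0,0],[0,0,-0.7,0,0,0,0],[0,0,0,0,0,0,0]],
])

```text
clock: 51.9
eef_pos: [0.4996, 0.1593, 0.0711]
tool_rot: [-0.654, 0.756, 0.001, -0.005]
ft_force: [0.8, -1.0, 0.3]
grip_width: -0.0
```

```bash
python3 -c "
from h import *
st();lidstat('s26')"
```

```text
t 51.9 p [0.4996 0.1593 0.0711] rot [-0.99   0.144  0.007] z [-0.008 -0.005 -1.   ] F [ 0.8 -1.   0.3] g -0.0 j [ 0.31  0.42 -0.18  0.98 -0.   -1.12]
case X,Y,z -0.062 -0.004 0.071
side -0.12 926 theta med [0.061 0.1   0.306] zmax 0.075
side 0.07 858 theta med [0.06  0.097 0.234] zmax 0.075
```

Almost shut. I'll press gently for the last few millimetres, watching the force.

>>> move_arm([
  [[0,0,-0.3,0,0,0,0],[0,0,-0.3,0,0,0,0],[0,0,-0.2,0,0,0,0],[0,0,0,0,0,0,0],[0,0,0,0,0,0,0]],
])

```text
clock: 52.45
eef_pos: [0.5015, 0.1602, 0.069]
tool_rot: [-0.655, 0.756, -0.001, -0.002]
ft_force: [0.4, -0.4, 0.5]
grip_width: -0.0002
```

>>> move_arm([
  [[0,0,-0.3,0,0,0,0],[0,0,-0.3,0,0,0,0],[0,0,-0.3,0,0,0,0],[0,0,-0.3,0,0,0,0],[0,0,-0.3,0,0,0,0]],
])

```text
clock: 52.95
eef_pos: [0.5022, 0.1605, 0.0673]
tool_rot: [-0.655, 0.756, -0.003, 0.002]
ft_force: [-6.7, -2.7, 22.8]
grip_width: -0.0
```

A firm stop at z=0.067 with 23 N means the lid is down on the rim. I'll retreat.

>>> move_arm([
  [[0,0,1,0,0,0,0],[0,0,3,0,0,0,0],[0,0,4,0,0,0,0],[0,-4,3,0,0,0,0],[-1,-5,0,0,0,0,0]],
])

```text
clock: 53.45
eef_pos: [0.4929, 0.0731, 0.1807]
tool_rot: [-0.659, 0.753, -0.003, 0.002]
ft_force: [0.5, -0.6, 0.5]
grip_width: -0.0001
```

>>> move_arm([
  [[-1,-5,1,0,0,0,0],[-1,-5,1,0,0,0,0],[-1,-5,0,0,0,0,0],[-1,-5,0,0,0,0,0],[-1,-3,0,0,0,0,0]],
])

```text
clock: 53.95
eef_pos: [0.4442, -0.1566, 0.2021]
tool_rot: [-0.66, 0.752, -0.006, 0.004]
ft_force: [0.9, -0.3, 0.4]
grip_width: 0.0001
```

```bash
python3 - <<'E'
from h import *
st();lidstat('s27');snap('top','t27')
for c,f in(('top','t27'),('side','s27')):
    d=np.load(f'pics/{f}.npy');P=cloud(c,d);X=(P[...,:2]-C0)@cx;Y=(P[...,:2]-C0)@cy;m=(abs(X)<.085)&(abs(Y)<.115)&(d>0)&(P[...,2]>.04)&(P[...,2]<.1)
    A=np.c_[X[m],Y[m],np.ones(m.sum())];s=np.linalg.lstsq(A,P[...,2][m],rcond=None)[0];print(c,m.sum(),'plane slopeX',s)
E
```

```text
t 53.95 p [ 0.4442 -0.1566  0.2021] rot [-0.991  0.13  -0.015] z [ 0.014 -0.004 -1.   ] F [ 0.9 -0.3  0.4] g 0.0001 j [-0.34  0.19 -0.14  1.23  0.   -1.78]
case X,Y,z -0.382 0.009 0.202
side -0.12 911 theta med [0.044 0.082 0.286] zmax 0.073
top 6887 plane slopeX [-0.00023498 -0.00016543  0.06784429]
side 2547 plane slopeX [ 0.00110808 -0.00053943  0.06901573]
```

View pics/s27.png

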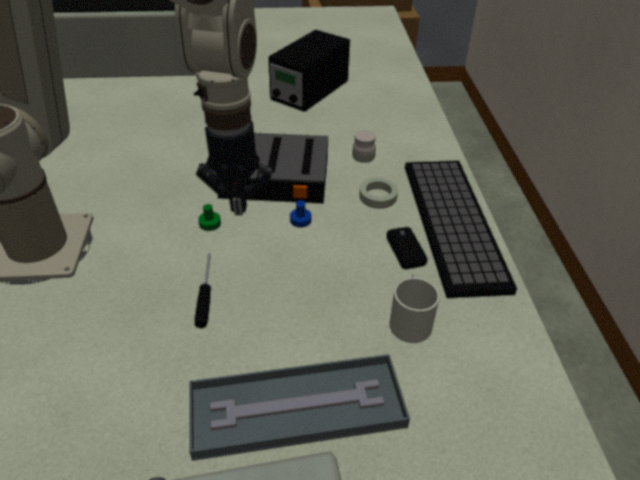

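View pics/t27.png

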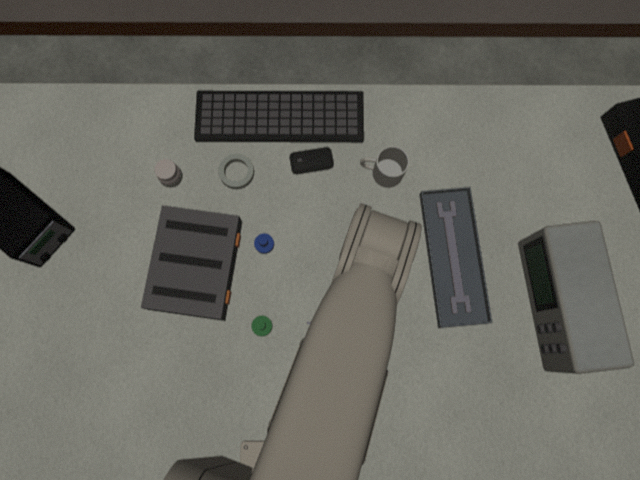

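The lid is flat and shut at (192,263) in the top view, with slope below 0.002 and height 68 mm. The spanner is in the tray and the bystanders haven't moved. I'll hand in.

```bash
python3 -c "
from h import *
bot.job_done();st()"
```

```text
the job is handed in; nothing more can be done
the job is handed in; nothing more can be done
```

The job is handed in at about 54 s: the spanner is in the tool tray, all three bars and three grey platens are in the case, and the lid is shut. No verdict was reported.

- **Spanner:** the first grip slipped up off the shank, so I regrasped it lower. It lies flat in the tray, its middle at about (0.530, -0.415) against the tray's centre of (0.529, -0.417).
- **Bars and platens:** checked with the lid still open. The bars lie flat side by side in the near bay, tops at about 17–21 mm. I released two of them roughly 15 mm above the floor. The platens stand upright in the far bay, tops at about 56 mm. I saw no knocked bar.
- **Lid:** pushed shut with closed fingers until a firm stop at 23 N. A plane fitted to it afterwards has a slope under 0.002 at about 68 mm high. My rough per-pixel angle estimate gave about 0.08 rad, which disagrees. That estimate takes the outer face for the inner one, so I trust the plane fit.
- **Everything else:** the final pictures show the bystanders and the blue and green look-alikes where they started. The arm is clear of everything.

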